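# Fetch the sanding drum from behind the mallet and glue bottle and mount it

## Task

Mount the sanding drum on the bench's upright spindle: in the wooden rack the mallet and the glue bottle hem it in, so first stand both of them upright on the plywood tray, then lift the drum out, slide it fully home on the shaft with the flats matched, and lay the steel ring over the shaft, flat on top of the drum. Last, stand the mallet and the bottle back upright in the rack, each in the place it came from. Do not tip the mallet or the bottle over on the way, and leave the tin, the gouge and the bowl where they are.

Things in the scene. Friction and masses are not known exactly. Their poses are not given: they have to be found in the camera images.
- drum: Sanding drum to mount: upright tube, 46 mm diameter, 50 mm tall, brown abrasive outside, grey core; 120 g. Origin: centre of its underside, z up. D-shaped through bore: 24 mm round, flat 7.8 mm from the axis on the drum's +x side, marked by a short white line on its top. Starts in the middle of the rack, only about 4 to 11 mm from the mallet, the bottle and the walls.
- ring: Plain steel ring (clamping ring) lying flat: 44 mm outside, 27 mm hole, 10 mm thick, 70 g. Origin: centre of its underside, z up. It goes over the shaft onto the mounted drum.
- mallet: Wooden carver's mallet, standing on its head with the handle up, 155 mm tall: head 44 mm across at the bottom, 35 mm at 85 mm height; round handle 22 to 25 mm in diameter from 94 to 155 mm height; about 250 g. Origin: centre of its underside, z up. Starts at one end of the rack (which end varies).
- bottle: White glue bottle, upright, 115 mm tall: round body 42 mm in diameter up to 88 mm height, then a shoulder and an 18 mm grey cap; about 160 g. Origin: centre of its underside, z up. Starts at the other end of the rack.
- spindle: Fixed spindle: 150 mm aluminium disc 4 mm thick; dark 38 mm flange, top 14 mm above the bench; on it an upright steel shaft, 20 mm in diameter, to 84 mm above the bench, tip chamfered. Flat along the shaft 6 mm from its axis on the +x side; a dark line on the disc points that way. Origin: on the axis at bench level, z up. Drum home: rests on the flange, its +x along the spindle's +x (about 10 degrees of play).
- rack: Fixed open wooden rack (narrow trough), 76 mm (its x) by 190 mm (its y), walls 8 mm thick and 52 mm high, floor 8 mm above the bench; inside 60 by 174 mm. Origin: centre of its underside. Mallet, drum and bottle stand in it in a row along its y, about 52 mm apart, drum in the middle.
- tray: Fixed shallow plywood tray, 150 mm (its x) by 200 mm (its y), rim 6 mm wide and 14 mm high, floor 6 mm above the bench. Origin: centre of its underside. Empty at the start; the mallet and the bottle are parked upright here.
- tin: Bystander: closed round flat tin, 64 mm in diameter, 24 mm tall. Origin: centre of its underside. Leave it alone.
- gouge: Bystander: carving gouge lying flat, along its x: wooden handle 22 mm thick from x = -95 to +5 mm, steel blade to +100 mm. Origin at bench level. Leave it alone.
- bowl: Bystander: dark wooden bowl, 96 mm across the rim, 38 mm tall. Origin: centre of its underside. Leave it alone.
There are look-alikes about, which are no part of the job. Of the things shaped like the ring, the steel one is meant.

How it is judged:
By the outcome, as a careful person would: the job done as asked, in the order asked, and still so for the second after the job is handed in, with the robot touching nothing.
It also fails if it takes over 144 s, if anything falls off the work surface, if the arm or the gripper's body presses on something with over 40 N, if the wrist force passes 120 N, or if a joint passes its speed limit or range.

## Robot

A 6-joint arm with a two-finger parallel gripper is mounted at the origin on the work surface. World frame = base frame: x ahead of the robot, y to its left, z up, the work surface at z = 0. Lengths are in mm, angles in degrees, forces in N, time in s.
With the tool pointing down it reaches from about 350 to 850 mm from the base axis. Payload 8.1 kg.
Tool frame: the origin (TCP) lies midway between the tips of the shut fingers; the grasp point (between the pads) lies 19 mm behind it; z points along the fingers, y is the direction in which the jaws open and shut (so a half turn about z gives the same grasp; the last joint's range is limited). The gripper opens to 93 mm and grips with 3 to 60 N. Pads are 15 mm wide; open, the fingers measure 128 mm over their backs; the gripper's body (75 mm by 188 mm) begins 65 mm behind the grasp point.
Start: joints at [-68.033, 7.471, 85.268, -0, 87.261, -4.893], TCP at [271.109, -535.261, 179.435] pointing down, gripper open.
Joint ranges: [-169.43, 169.43], [-51.17, 129.36], [1.28, 143.12], [-76.62, 256.62], [0, 156.53], [-152.29, 152.29]. Speed limits (degrees/s): [136.94, 136.94, 159.86, 180, 180, 180].

## Interface

Orientations are given as [roll, pitch, yaw] about the fixed x, y, z axes, in that order (R = Rz(yaw) Ry(pitch) Rx(roll)).
In Python, from station import telemetry, optics, job gives the robot as it stands.
- The arm moves only by the tool move_arm, never from a script. Its argument "series" is a list of rows, each an object with "travel": the shift along the tool's x, y, z in m, a list of three; "spin": the turn about the tool's z in degrees. In form: [{"travel": [x, y, z], "spin": spin}, ...]. A call has 1 to 20 rows; each row shifts and turns the commanded pose from where the row before left it, along the tool's axes as they then stand; what a row does not reach is not made up. A row lasts 1/12 s, in which the tool goes at most 41.7 mm and 7.16 degrees, less where a joint would pass 70% of its speed; a pose out of reach is approached as far as the arm can. A call with a gripper value outside its range is refused whole. "grip" is the opening, from 0 (shut) to 1 (fully open), set as the call begins (left out, the last holds). The fingers move at their own pace and stop on an object; "force" is the grip in N (left out, the last holds). Time passes only in rows, so rows that do not move let the fingers close. It gives the time, the measured TCP pose, the force and the opening at its end, in the units of the state.
- telemetry.sense(): the state, without advancing time (a new reading comes with each control period).
- optics.capture(name): name is "side" or "top"; returns a dict with "img" (384x512x3 uint8, red, green, blue), "fov_y" (degrees; the focal length in pixels is half the picture's height over the tangent of half this angle, whatever the lens; pixels are square), "cx", "cy" (the principal point, pixels), "k1" (the pictures are not rectified: a ray, as slopes to the right and down, at radius r is drawn at 1 + k1 r^2 times it, then the intrinsics apply), "T" (4x4, takes a point from camera to world coordinates). Camera axes: x right, y down, z forward; pixel columns grow to the right and rows downward; lengths in mm; the calibration is good to about 2 mm. A picture is of the moment at which its call begins. There is no depth.
- job.sign_off(): hands the job in, once; it reports no verdict.
The state is a dict: "t": time; "q": joint angles; "qvel": joint speeds; "joint_torque": joint torques, N m; "tool_pos": TCP position; "tool_rot": TCP orientation; "ft_force": force on the tool from outside, world axes, zero at the start; "moment": the same for the moment, N m; "grip_width": finger opening in mm.
Only numpy, scipy, OpenCV 4.12 (cv2) and the standard library are available. Lean on these libraries where they do the work, as an engineer would, in place of code of your own. Each camera call takes 0.05 s, during which the arm holds its last target.

## Working session

There is one attempt and no reset: what is moved stays moved. The work goes in short steps, Python scripts to look and compute and a tool call to move; the robot and the scene stay as the last step left them, time stands still between calls to the robot, and variables do not carry over. Pictures are saved under pics/ and viewed, and the job is handed in when it is done.

Besides the shell and the picture viewer there is one more tool, called after ">>>" as name(argument=value, ...) on one line, values as JSON. move_arm: Moves the arm, as the interface text tells. Its arguments: {"type":"object","properties":{"series":{"type":"array"},"grip":{"type":"number"},"force":{"type":"number"}},"required":["series"]}

```bash
ls; mkdir -p pics; python3 - <<'E'
from station import telemetry, optics
import cv2
print(telemetry.sense())
for n in ("side","top"):
    d=optics.capture(n); cv2.imwrite(f"pics/{n}0.png",d["img"][:,:,::-1])
    print(n,{k:v for k,v in d.items() if k!="img"})
E
```

```text
pics
{'t': 0.0, 'q': array([-6.80322722e+01,  7.51422047e+00,  8.53299376e+01, -2.35927456e-04,
        8.72608932e+01, -4.89493112e+00]), 'qvel': array([ 0.04901116, -0.02745581,  0.02193986, -0.06334186,  0.01767896,
       -0.08443834]), 'joint_torque': array([ 1.07108826e-03, -5.59840572e+01, -4.91758704e+01,  7.70091196e-02,
        3.50742869e-02, -1.06518846e-04]), 'tool_pos': array([ 270.87138751, -534.65598162,  178.39045709]), 'tool_rot': array([-1.79895312e+02, -8.72911181e-03,  2.68626625e+01]), 'ft_force': array([ 0.62580806,  0.14851862, -0.62559243]), 'moment': array([-0.04666282,  0.00355663, -0.00869768]), 'grip_width': 92.5282472760893}
side {'fov_y': 46.868564785171756, 'cx': 263.1550267594681, 'cy': 192.31341362877006, 'k1': 0.04386115591071905, 'T': array([[-7.94899030e-01, -3.48036812e-01,  4.96996890e-01,
        -3.41682201e+01],
       [-6.06464772e-01,  4.31011700e-01, -6.68153721e-01,
         7.26737482e+02],
       [ 1.83306165e-02, -8.32525851e-01, -5.53682848e-01,
         6.61478796e+02],
       [ 0.00000000e+00,  0.00000000e+00,  0.00000000e+00,
         1.00000000e+00]])}
top {'fov_y': 56.03172481146302, 'cx': 258.08834991260414, 'cy': 185.38532347545905, 'k1': -0.04132617102146436, 'T': array([[ 2.31784889e-02, -9.93088098e-01,  1.15059928e-01,
         4.12434638e+02],
       [-9.99713533e-01, -2.23370822e-02,  8.59689940e-03,
        -1.00300462e+01],
       [-5.96737542e-03, -1.15226230e-01, -9.93321351e-01,
         8.97624399e+02],
       [ 0.00000000e+00,  0.00000000e+00,  0.00000000e+00,
         1.00000000e+00]])}
```

View pics/top0.png

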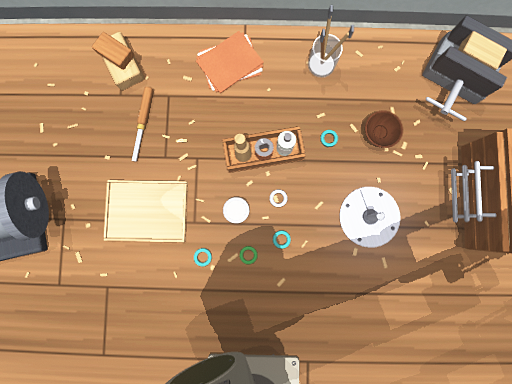

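View pics/side0.png

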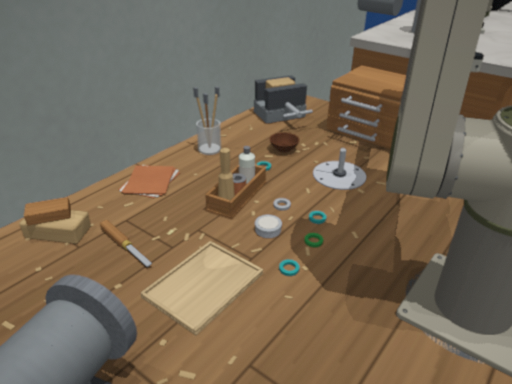

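```bash
cat > h.py <<'E'
import numpy as np, cv2
from scipy.optimize import brentq
from station import telemetry, optics
def cap(n,save=None):
    d=optics.capture(n); d["f"]=d["img"].shape[0]/2/np.tan(np.radians(d["fov_y"]/2))
    if save: cv2.imwrite(f"pics/{save}.png",d["img"][:,:,::-1])
    return d
def ray(d,u,v):
    x=(u-d["cx"])/d["f"]; y=(v-d["cy"])/d["f"]; rd=np.hypot(x,y)
    r=rd
    for _ in range(20): r=rd/(1+d["k1"]*r*r)
    s=r/rd if rd>0 else 1
    w=d["T"][:3,:3]@np.array([x*s,y*s,1]); return d["T"][:3,3],w
def plane(d,u,v,z):
    o,w=ray(d,u,v); return o+w*(z-o[2])/w[2]
def proj(d,p):
    c=np.linalg.inv(d["T"])@np.append(p,1); x,y=c[0]/c[2],c[1]/c[2]; g=1+d["k1"]*(x*x+y*y)
    return np.array([x*g*d["f"]+d["cx"],y*g*d["f"]+d["cy"]])
def tri(d1,p1,d2,p2):
    o1,w1=ray(d1,*p1);o2,w2=ray(d2,*p2)
    A=np.stack([w1,-w2],1); s=np.linalg.lstsq(A,o2-o1,rcond=None)[0]
    a=o1+w1*s[0];b=o2+w2*s[1]; return (a+b)/2,np.linalg.norm(a-b)
def crop(d,x0,y0,w,h,k,name):
    c=cv2.resize(d["img"][y0:y0+h,x0:x0+w],None,fx=k,fy=k,interpolation=cv2.INTER_CUBIC)
    cv2.imwrite(f"pics/{name}.png",c[:,:,::-1])
E
python3 - <<'E'
from h import *
t=cap("top");s=cap("side")
np.save("top0.npy",t["img"]);np.save("side0.npy",s["img"])
crop(t,215,120,100,75,8,"c_rack"); crop(t,330,175,80,80,7,"c_sp"); crop(s,195,130,100,90,6,"s_rack"); crop(s,250,130,130,100,6,"s_sp")
E
```

```text
(no output)
```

View pics/c_rack.png

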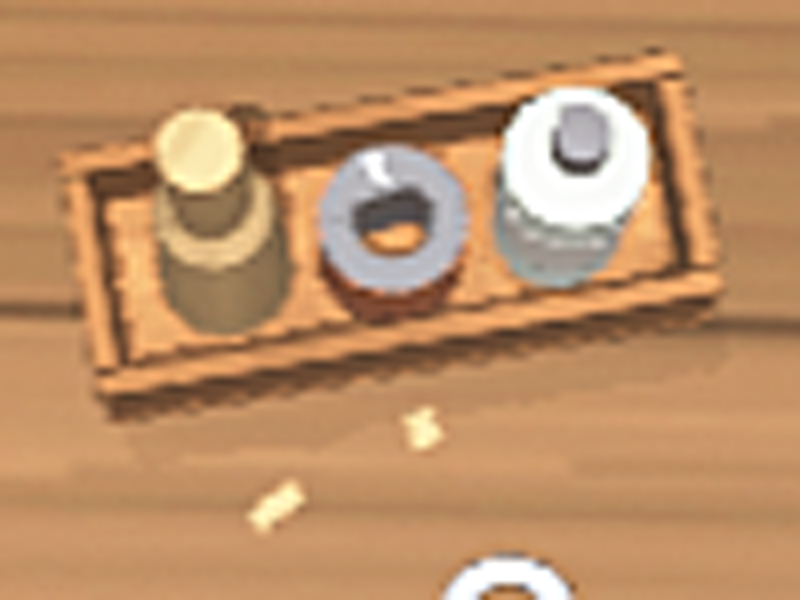

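View pics/c_sp.png

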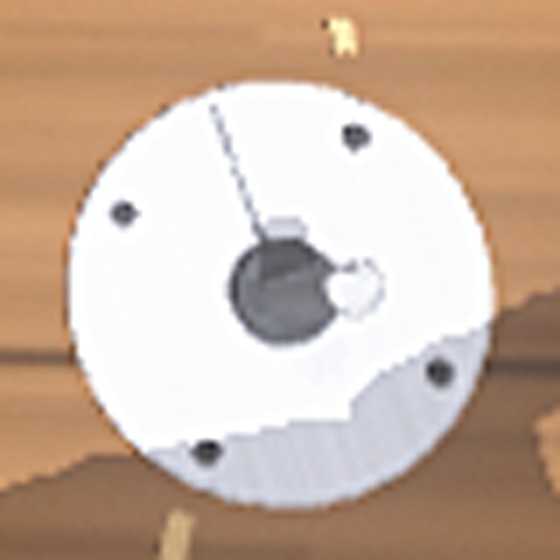

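View pics/s_rack.png

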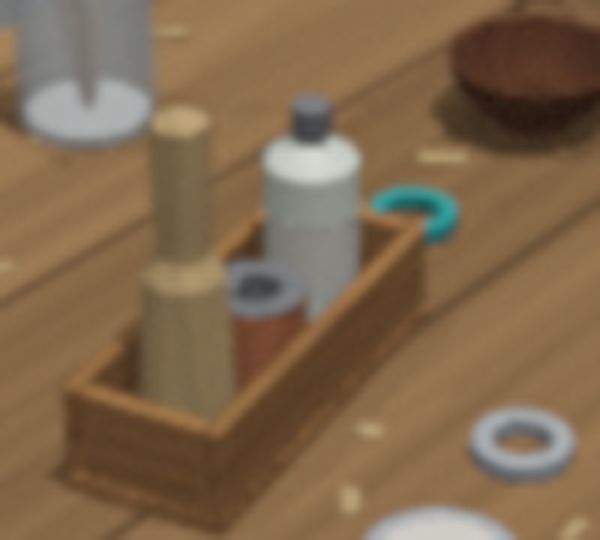

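View pics/s_sp.png

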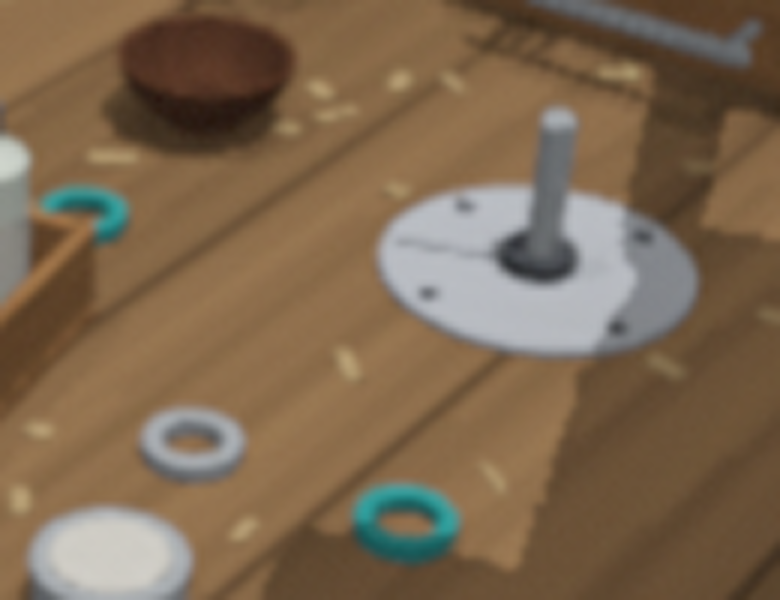

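```bash
cat > meas.py <<'E'
from h import *
def hsvcrop(d,x0,y0,w,h,k=8):
    c=cv2.resize(d["img"][y0:y0+h,x0:x0+w],None,fx=k,fy=k,interpolation=cv2.INTER_CUBIC)
    return c,cv2.cvtColor(c,cv2.COLOR_RGB2HSV)
def blobs(m,x0,y0,k=8,amin=300):
    out=[]
    cs,_=cv2.findContours(m.astype(np.uint8),cv2.RETR_EXTERNAL,cv2.CHAIN_APPROX_NONE)
    for c in cs:
        a=cv2.contourArea(c)
        if a<amin or len(c)<5: continue
        h=cv2.convexHull(c)
        e=cv2.fitEllipse(h if len(h)>=5 else c)
        out.append(((e[0][0]+.5)/k-.5+x0,(e[0][1]+.5)/k-.5+y0,e[1][0]/k,e[1][1]/k,e[2],a/k/k))
    return sorted(out,key=lambda b:-b[-1])
E
python3 - <<'E'
from meas import *
t=cap("top");s=cap("side")
def show(nm,d,x0,y0,w,h,f,z,amin=300):
    c,H=hsvcrop(d,x0,y0,w,h); m=f(*[H[...,i].astype(int) for i in range(3)])
    cv2.imwrite(f"pics/m_{nm}.png",m.astype(np.uint8)*255)
    for b in blobs(m,x0,y0,amin=amin)[:3]:
        print(nm,np.round(b,1),"->",np.round(plane(d,b[0],b[1],z),1))
show("disc",t,330,175,80,80,lambda h,s,v:(s<50)&(v>120),4)
show("flange",t,360,205,25,25,lambda h,s,v:(v<140)&(s<80),14)
show("shafttip_t",t,374,209,14,14,lambda h,s,v:(v>225)&(s<80),84,50)
show("drum",t,252,136,26,26,lambda h,s,v:(s<60)&(v>120),58)
show("mtop",t,230,130,20,20,lambda h,s,v:(v>215)&(s>60),163)
show("body",t,275,128,25,28,lambda h,s,v:(v>225)&(s<40),96)
show("cap",t,282,131,12,12,lambda h,s,v:(v<190)&(s<60),123,50)
show("ring",t,265,185,26,26,lambda h,s,v:(v>170)&(s<60),10)
show("tray",t,95,170,100,80,lambda h,s,v:(v>180)&(h>18)&(s<130),14)
show("s_mtop",s,215,143,18,18,lambda h,s,v:(v>150)&(s>30),163)
show("s_ring",s,265,190,35,25,lambda h,s,v:(v>110)&(s<60),5)
show("s_disc",s,305,150,70,50,lambda h,s,v:(v>110)&(s<50),4)
show("tin",t,215,190,42,42,lambda h,s,v:(v>170)&(s<60),24)
E
```

```text
disc [ 369.5  216.6   60.4   62.2  137.5 2916.7] -> [ 444.4 -279.7    4. ]
flange [370.1 215.8  14.9  15.9 136.7 166.4] -> [ 446.  -278.1   14. ]
shafttip_t [380.8 212.3  14.1  36.2 174.8 142.2] -> [ 451.7 -281.3   84. ]
drum [263.6 146.9  18.5  18.6 104.8 262.5] -> [602.  -13.7  58. ]
drum [277.1 146.9   1.7   8.4 178.5   6.5] -> [602.7 -45.8  58. ]
mtop [237.4 138.5  10.4  15.5  83.6  89.7] -> [594.8  41.7 163. ]
mtop [231.3 147.2   4.9   6.6 178.8  17.1] -> [576.1  53.7 163. ]
mtop [245.7 146.9   4.2   9.4  12.   11.2] -> [577.5  24.  163. ]
body [286.5 139.3  17.4  18.3 103.2 238.9] -> [612.2 -65.2  96. ]
cap [287.  137.2   7.8   9.3 179.3  51.9] -> [610.2 -64.3 123. ]
ring [278.  197.8  17.9  18.3  90.9 249.4] -> [485.5 -52.1  10. ]
tray [ 145.1  209.8   79.5  113.3   89.1 4669.5] -> [448.  274.2  14. ]
tray [178.7 177.3   2.4   4.9  28.7   8.1] -> [530.6 195.   14. ]
s_mtop [224.8 149.6   5.3   9.8  87.9  38.6] -> [594.6  37.2 163. ]
s_ring [281.7 203.5  12.8  18.   95.4 164.2] -> [486.2 -54.2   5. ]
s_disc [ 339.6  170.3   39.6   53.6   93.1 1116.4] -> [ 453.  -298.7    4. ]
tin [235.7 209.8  26.3  27.   85.2 545.7] -> [452.8  50.4  24. ]
```

```bash
python3 - <<'E'
from meas import *
t=cap("top");s=cap("side")
f=lambda x,y,x0,y0,k:((x+.5)/k-.5+x0,(y+.5)/k-.5+y0)
P=lambda n,x,y,x0,y0,k,z,d=t:print(n,np.round(plane(d,*f(x,y,x0,y0,k),z),1))
P("mtop",200,151,215,120,8,163)
P("mshoulder",215,218,215,120,8,98)
P("shtip",355,287,330,175,7,84)
P("s shtip",558,118,250,130,6,84,s); P("s mtop",180,122,195,130,6,163,s);P("s cap",311,104,195,130,6,123,s)
P("s drum",262,287,195,130,6,58,s)
for c in [(62,158),(675,52),(722,285),(98,385)]: P("rackcorner",*c,215,120,8,52)
# inner
P("lineA",214,108,330,175,7,4);P("lineB",262,238,330,175,7,4)
for p in [(106,180),(187,180),(186,242),(105,241)]: P("tray",*p,0,0,1,14)
P("drumline1",383,180,215,120,8,58);P("drumline0",372,156,215,120,8,58)
P("sdisc screws?",464,206,250,130,6,4,s);P("",617,327,250,130,6,4,s);P("",642,237,250,130,6,4,s);P("",428,293,250,130,6,4,s)
P("t screws",124,213,330,175,7,4);P("",440,371,330,175,7,4);P("",355,137,330,175,7,4);P("",206,452,330,175,7,4)
# triangulate
for n,a,b in [("mtop",f(200,151,215,120,8),f(180,122,195,130,6)),("shaft",f(355,287,330,175,7),f(558,118,250,130,6)),("drum",(263.6,146.9),f(264,288,195,130,6)),("cap",f(582,128,215,120,8),f(311,104,195,130,6)),("ring",(278,197.8),f(522,440,195,130,6))]:
    print(n,[np.round(x,1) for x in tri(t,a,s,b)])
c,H=hsvcrop(t,252,130,26,32,24); cv2.imwrite("pics/drumbig.png",c[:,:,::-1])
E
```

```text
mtop [595.1  37.2 163. ]
mshoulder [592.   36.6  98. ]
shtip [ 444.4 -280.    84. ]
s shtip [ 443.6 -279.8   84. ]
s mtop [594.   38.6 163. ]
s cap [611.7 -64.6 123. ]
s drum [599.9 -16.3  58. ]
rackcorner [619.7  85.7  52. ]
rackcorner [656.3 -97.7  52. ]
rackcorner [ 585.3 -112.3   52. ]
rackcorner [551.   72.5  52. ]
lineA [ 510.1 -257.     4. ]
lineB [ 464.2 -273.7    4. ]
tray [519.8 377.2  14. ]
tray [524.3 173.9  14. ]
tray [372.4 169.6  14. ]
tray [369.3 369.2  14. ]
drumline1 [613.6 -10.7  58. ]
drumline0 [620.8  -7.3  58. ]
sdisc screws? [ 500.8 -307.5    4. ]
 [ 388.4 -254.9    4. ]
 [ 417.7 -336.1    4. ]
 [ 472.  -225.5    4. ]
t screws [ 472.  -224.6    4. ]
 [ 418.5 -336.4    4. ]
 [ 500.8 -307.4    4. ]
 [ 388.6 -253.2    4. ]
mtop [array([595.3,  37.2, 162. ]), np.float64(0.0)]
shaft [array([ 444.1, -280.3,   83.6]), np.float64(0.6)]
drum [array([600. , -14.8,  58.6]), np.float64(4.0)]
cap [array([613.3, -65.4, 122.3]), np.float64(1.5)]
ring [array([485.6, -52.3,   8.1]), np.float64(0.2)]
```

View pics/drumbig.png

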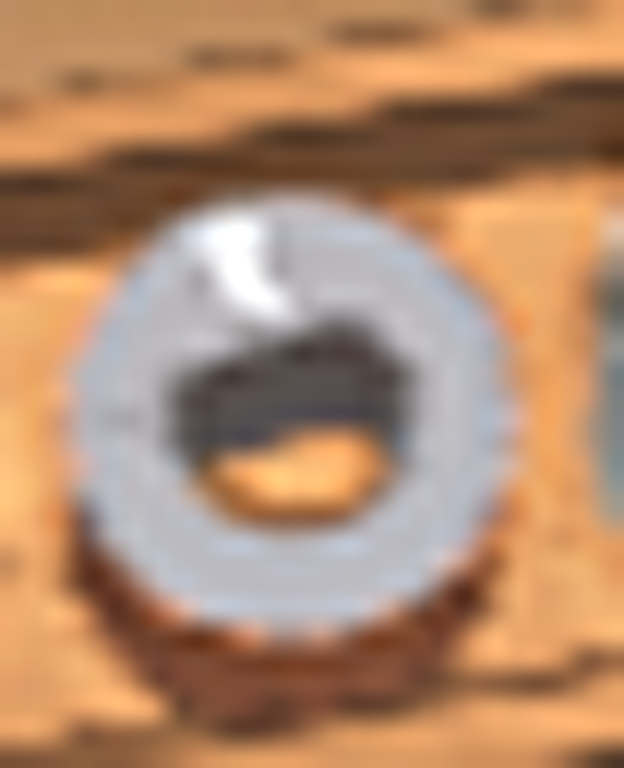

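>>> move_arm(series=[{"travel": [0,0,-0.008],"spin": -6.75},{"travel": [0,0,-0.008],"spin": -6.75},{"travel": [0,0,-0.008],"spin": -6.75},{"travel": [0,0,-0.008],"spin": -6.75},{"travel": [0,0,-0.008],"spin": -6.75},{"travel": [0,0,-0.008],"spin": -6.75},{"travel": [0,0,-0.008],"spin": -6.75},{"travel": [0,0,-0.008],"spin": -6.75},{"travel": [0,0,-0.008],"spin": -6.75},{"travel": [0,0,-0.008],"spin": -6.75},{"travel": [0,0,-0.008],"spin": -6.75},{"travel": [0,0,0],"spin": 0},{"travel": [0,0,0],"spin": 0}], grip=1, force=20)

```text
t: 1.48
tool_pos: [271.2, -535.6, 267.8]
tool_rot: [180.0, 0.1, 100.9]
ft_force: [-0.6, -0.1, 0.8]
grip_width: 92.7
```

```bash
cat >> h.py <<'E'
def go(x,y,z,yaw=None):
    s=telemetry.sense(); p=s["tool_pos"]; w=s["tool_rot"][2]
    a=np.radians(w); d=np.array([x,y,z])-p
    dx=d[0]*np.cos(a)+d[1]*np.sin(a); dy=d[0]*np.sin(a)-d[1]*np.cos(a)
    sp=None if yaw is None else -((yaw-w+180)%360-180)
    print("t",round(s["t"],2),"pos",np.round(p,1),"rot",np.round(s["tool_rot"],1),"w",round(s["grip_width"],1),"F",np.round(s["ft_force"],1))
    print("need mm tool x,y,z:",np.round([dx,dy,-d[2]],1),"len",round(np.linalg.norm(d)),"spin",sp)
E
python3 -c "
from h import *
for i in range(3): print(telemetry.sense()['tool_pos'],telemetry.sense()['tool_rot'])
go(595,37.2,260,101)"
```

```text
[ 271.22598959 -535.57708451  267.84548836] [1.79988088e+02 6.21779011e-02 1.00895399e+02]
[ 271.22598959 -535.57708451  267.84548836] [1.79988088e+02 6.21779011e-02 1.00895399e+02]
[ 271.22598959 -535.57708451  267.84548836] [1.79988088e+02 6.21779011e-02 1.00895399e+02]
t 1.48 pos [ 271.2 -535.6  267.8] rot [1.800e+02 1.000e-01 1.009e+02] w 92.7 F [-0.6 -0.1  0.8]
need mm tool x,y,z: [501.3 426.2   7.8] len 658 spin -0.10460109599981138
```

```bash
cat >> h.py <<'E'
import json
def led(): return np.array(json.load(open("led.json")))
def adv(*segs):
    # segs: (n,dx,dy,dz mm per row,spin per row); prints ledger vs measured
    c=led()
    for n,dx,dy,dz,sp in segs:
        for _ in range(n):
            a=np.radians(c[3]); c[0]+=dx*np.cos(a)+dy*np.sin(a); c[1]+=dx*np.sin(a)-dy*np.cos(a); c[2]-=dz; c[3]-=sp
    json.dump(list(c),open("led.json","w")); s=telemetry.sense()
    m=np.append(s["tool_pos"],s["tool_rot"][2]); print("t",round(s["t"],2),"cmd",np.round(c,1),"meas-cmd",np.round(m-c,1),"w",round(s["grip_width"],1),"F",np.round(s["ft_force"],1))
def go(x,y,z,yaw=None,n=1):
    c=led(); a=np.radians(c[3]); d=np.array([x,y,z])-c[:3]
    dx=d[0]*np.cos(a)+d[1]*np.sin(a); dy=d[0]*np.sin(a)-d[1]*np.cos(a)
    sp=0 if yaw is None else -((yaw-c[3]+180)%360-180)
    print("need",np.round([dx,dy,-d[2],sp],1),"len",round(np.linalg.norm(d)),"per row",np.round(np.array([dx,dy,-d[2],sp])/n,2))
E
echo '[271.109,-535.261,267.435,101.11]'>led.json; python3 -c "
from h import *
go(595,37.2,260,101,20)"
```

```text
need [4.993e+02 4.281e+02 7.400e+00 1.000e-01] len 658 per row [2.497e+01 2.141e+01 3.700e-01 1.000e-02]
```

>>> move_arm(series=[{"travel": [0.025,0.0214,0],"spin": 0},{"travel": [0.025,0.0214,0],"spin": 0},{"travel": [0.025,0.0214,0],"spin": 0},{"travel": [0.025,0.0214,0],"spin": 0},{"travel": [0.025,0.0214,0],"spin": 0},{"travel": [0.025,0.0214,0],"spin": 0},{"travel": [0.025,0.0214,0],"spin": 0},{"travel": [0.025,0.0214,0],"spin": 0},{"travel": [0.025,0.0214,0],"spin": 0},{"travel": [0.025,0.0214,0],"spin": 0},{"travel": [0.025,0.0214,0],"spin": 0},{"travel": [0.025,0.0214,0],"spin": 0},{"travel": [0.025,0.0214,0],"spin": 0},{"travel": [0.025,0.0214,0],"spin": 0},{"travel": [0.025,0.0214,0],"spin": 0},{"travel": [0.025,0.0214,0],"spin": 0},{"travel": [0.025,0.0214,0],"spin": 0},{"travel": [0.025,0.0214,0],"spin": 0},{"travel": [0.025,0.0214,0],"spin": 0},{"travel": [0.025,0.0214,0],"spin": 0}])

```text
t: 3.15
tool_pos: [594.9, 39.5, 266.4]
tool_rot: [-179.9, -0.0, 100.8]
ft_force: [0.5, -0.2, 1.0]
grip_width: 92.8
```

```bash
python3 -c "
from h import *
adv((20,25,21.4,0,0));t=cap('top','t1');s=cap('side','s1'); adv()"
```

```text
t 3.15 cmd [594.7  37.8 267.4 101.1] meas-cmd [ 0.2  1.6 -1.  -0.3] w 92.8 F [ 0.5 -0.2  1. ]
t 3.25 cmd [594.7  37.8 267.4 101.1] meas-cmd [ 0.6  4.2 -1.9 -0. ] w 93.3 F [-0.4 -0.1  0.1]
```

View pics/s1.png

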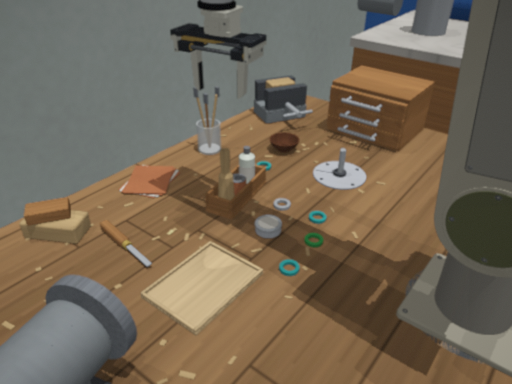

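View pics/t1.png

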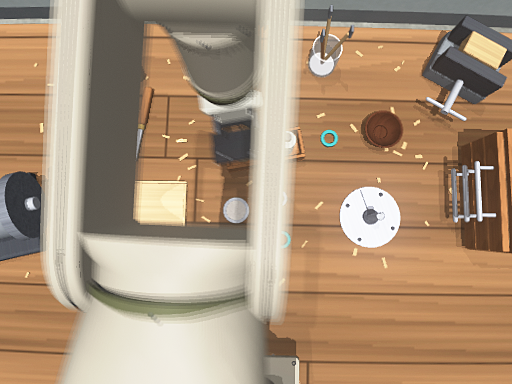

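>>> move_arm(series=[{"travel": [0,0,0],"spin": 0},{"travel": [0,0,0],"spin": 0},{"travel": [0,0,0],"spin": 0},{"travel": [0,0,0],"spin": 0}])

```text
t: 3.58
tool_pos: [594.4, 36.7, 267.5]
tool_rot: [180.0, 0.0, 101.0]
ft_force: [0.8, 0.5, -1.3]
grip_width: 92.7
```

```bash
python3 -c "
from h import *
adv();go(595,37.4,116,101,12)"
```

```text
t 3.58 cmd [594.7  37.8 267.4 101.1] meas-cmd [-0.3 -1.1  0.1 -0.1] w 92.7 F [ 0.8  0.5 -1.3]
need [-5.000e-01  2.000e-01  1.514e+02  1.000e-01] len 151 per row [-4.000e-02  1.000e-02  1.262e+01  1.000e-02]
```

>>> move_arm(series=[{"travel": [0,0,0.0125],"spin": 0},{"travel": [0,0,0.0125],"spin": 0},{"travel": [0,0,0.0125],"spin": 0},{"travel": [0,0,0.0125],"spin": 0},{"travel": [0,0,0.0125],"spin": 0},{"travel": [0,0,0.0125],"spin": 0},{"travel": [0,0,0.0125],"spin": 0},{"travel": [0,0,0.0125],"spin": 0},{"travel": [0,0,0.0125],"spin": 0},{"travel": [0,0,0.0125],"spin": 0},{"travel": [0,0,0.0125],"spin": 0},{"travel": [0,0,0.0125],"spin": 0},{"travel": [0,0,0],"spin": 0},{"travel": [0,0,0],"spin": 0}])

```text
t: 4.75
tool_pos: [594.0, 37.8, 116.3]
tool_rot: [-179.9, -0.0, 101.1]
ft_force: [-0.4, 0.0, 0.4]
grip_width: 93.0
```

```bash
python3 -c "
from h import *
adv((12,0,0,12.5,0));s=cap('side'); crop(s,170,40,160,180,3,'s2')"
```

```text
t 4.75 cmd [594.7  37.8 117.4 101.1] meas-cmd [-0.7  0.  -1.1 -0. ] w 93.0 F [-0.4  0.   0.4]
```

View pics/s2.png

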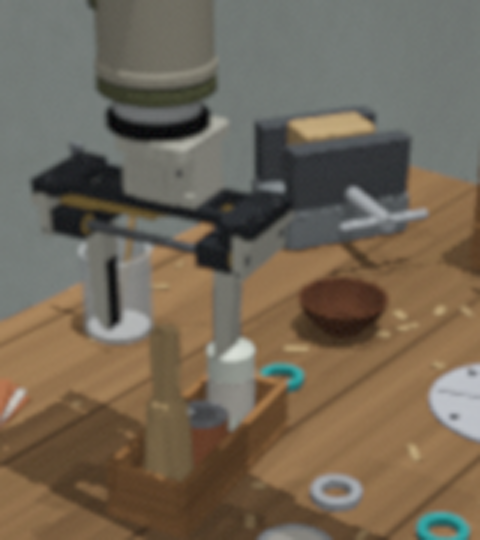

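>>> move_arm(series=[{"travel": [0,0,0],"spin": 0},{"travel": [0,0,0],"spin": 0},{"travel": [0,0,0],"spin": 0},{"travel": [0,0,0],"spin": 0},{"travel": [0,0,0],"spin": 0},{"travel": [0,0,0],"spin": 0},{"travel": [0,0,0],"spin": 0},{"travel": [0,0,0],"spin": 0}], grip=0, force=30)

```text
t: 5.47
tool_pos: [594.7, 37.8, 117.4]
tool_rot: [-180.0, -0.0, 101.1]
ft_force: [-0.1, 0.7, -0.5]
grip_width: 44.6
```

```bash
python3 -c "
from h import *
adv();s=cap('side'); crop(s,170,40,160,180,3,'s3')"
```

```text
t 5.47 cmd [594.7  37.8 117.4 101.1] meas-cmd [-0.  0.  0. -0.] w 44.6 F [-0.1  0.7 -0.5]
```

View pics/s3.png

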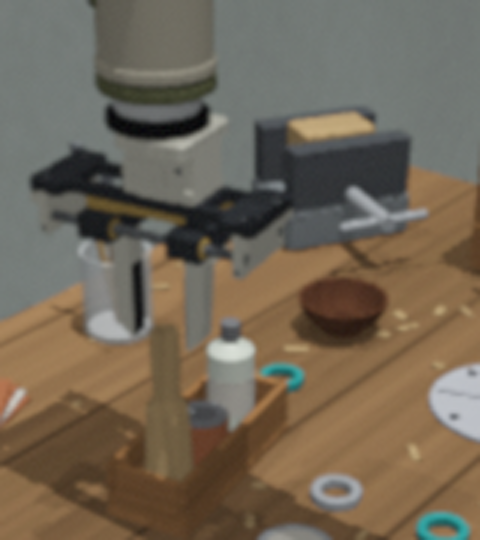

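```bash
python3 -c "
from h import *
s=cap('side','s4')
for p in [(594.7,37.8,117.4),(595,37.2,163),(595,37.2,8)]:
    q=proj(s,p); print(q,(q-[170,40])*3)
t=cap('top','t4')
print(proj(t,(594.7,37.8,117.4)),telemetry.sense()['q'])
"
```

```text
[225.17861084 166.38217272] [165.53583251 379.14651815]
[224.68056454 149.57531926] [164.04169362 328.72595779]
[226.49477242 203.18989009] [169.48431725 489.56967027]
[240.45748644 143.64829213] [-1.28644269e+00  8.90930271e+00  9.02300308e+01  2.85826405e-04
  8.08680889e+01 -1.23989846e+01]
```

View pics/t4.png

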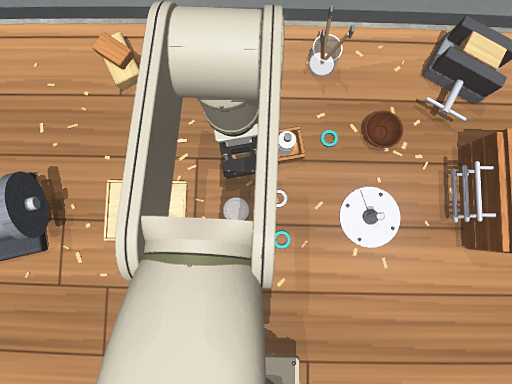

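```bash
python3 -c "
from h import *
s=cap('side')
print(proj(s,(594.9,40,267)))
for y in (-10,37.8):
  for z in (117,136,154,200): print(y,z,proj(s,(594.9,y,z)),proj(cap('top'),(594.9,y,z)))
crop(s,170,60,100,110,6,'s5')
t=cap('top');crop(t,200,90,90,100,7,'t5')
"
```

```text
[222.44845523 108.69102091]
-10 117 [237.83320194 158.99396293] [262.09956918 144.05886745]
-10 136 [237.72812591 152.27327297] [262.14412126 142.04259459]
-10 154 [237.62619288 145.78387894] [262.18835518 140.04035984]
-10 200 [237.3545455  128.63206235] [262.31137958 134.46980577]
37.8 117 [225.1213681  166.49857182] [240.469985   143.60132509]
37.8 136 [224.88679651 159.65134425] [239.99109854 141.57542367]
37.8 154 [224.6594454  153.03641514] [239.51558728 139.56371104]
37.8 200 [224.05450702 135.53680946] [238.1928521  133.96723516]
```

View pics/s5.png

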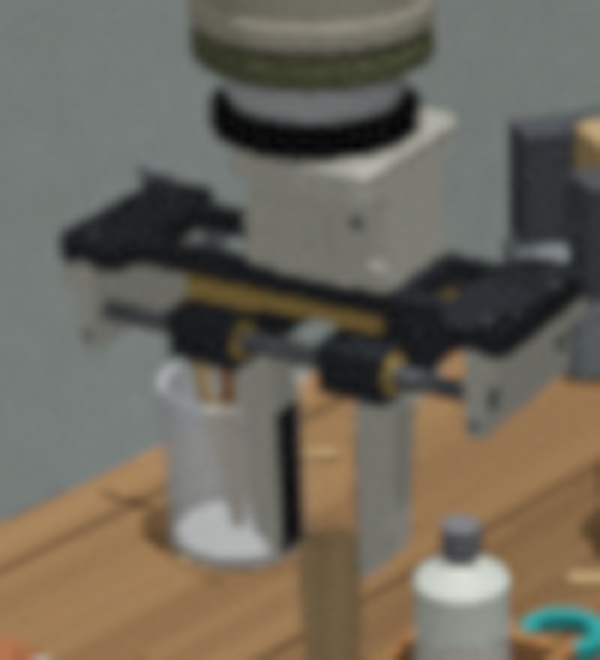

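View pics/t5.png

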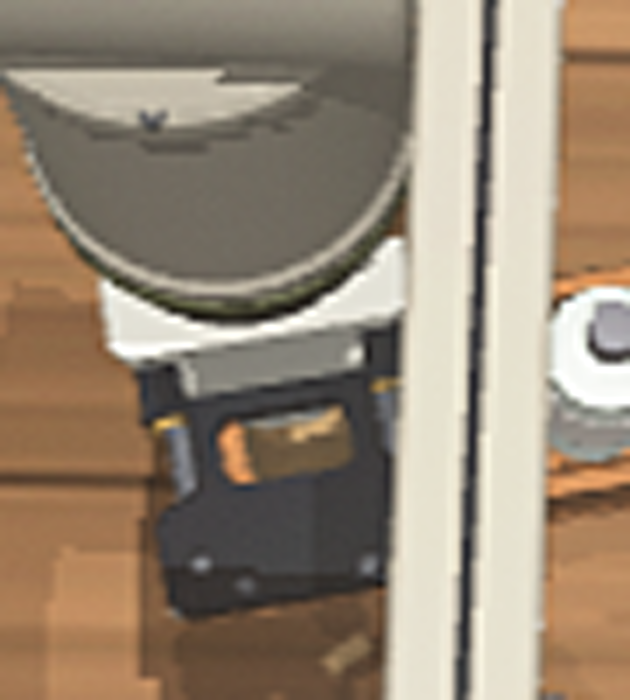

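>>> move_arm(series=[{"travel": [0,0,-0.0125],"spin": 0},{"travel": [0,0,-0.0125],"spin": 0},{"travel": [0,0,-0.0125],"spin": 0},{"travel": [0,0,-0.0125],"spin": 0},{"travel": [0,0,0],"spin": 0},{"travel": [0,0,0],"spin": 0},{"travel": [0,0,0],"spin": 0}], grip=0.4)

```text
t: 6.7
tool_pos: [594.7, 37.9, 167.4]
tool_rot: [180.0, 0.0, 101.1]
ft_force: [-0.5, -0.1, 0.3]
grip_width: 36.8
```

```bash
python3 -c "
from h import *
adv((4,0,0,-12.5,0));s=cap('side'); crop(s,170,40,100,120,5,'s6')
print(proj(s,led()[:3]), (proj(s,led()[:3])-[170,40])*5)"
```

```text
t 6.7 cmd [594.7  37.8 167.4 101.1] meas-cmd [-0.  0.  0.  0.] w 36.8 F [-0.5 -0.1  0.3]
[224.52537227 148.04192361] [272.62686137 540.20961805]
```

View pics/s6.png

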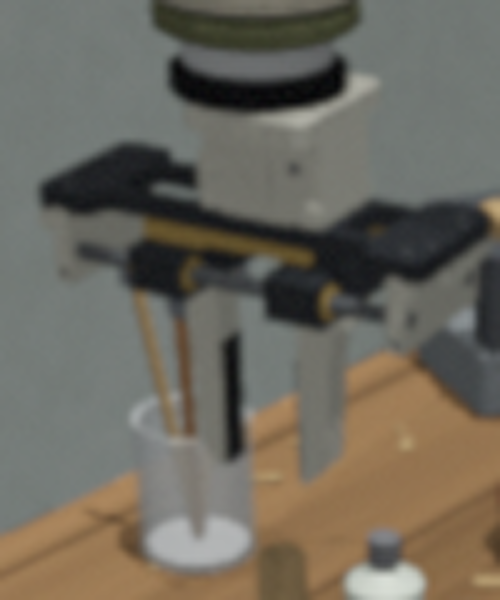

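```bash
python3 -c "
from h import *
go(530,120,187,None,5)"
```

```text
need [ 93.1 -47.7 -19.6   0. ] len 106 per row [18.62 -9.54 -3.91  0.  ]
```

>>> move_arm(series=[{"travel": [0,0,-0.02],"spin": 0},{"travel": [0.0186,-0.0095,0],"spin": 0},{"travel": [0.0186,-0.0095,0],"spin": 0},{"travel": [0.0186,-0.0095,0],"spin": 0},{"travel": [0.0186,-0.0095,0],"spin": 0},{"travel": [0.0186,-0.0095,0],"spin": 0},{"travel": [0,0,0.018],"spin": 0},{"travel": [0,0,0.018],"spin": 0},{"travel": [0,0,0.018],"spin": 0},{"travel": [0,0,0.018],"spin": 0},{"travel": [0,0,0.018],"spin": 0},{"travel": [0,0,0.018],"spin": 0},{"travel": [0,0,0.018],"spin": 0},{"travel": [0,0,0],"spin": 0},{"travel": [0,0,0],"spin": 0},{"travel": [0,0,0],"spin": 0}], grip=0, force=20)

```text
t: 8.08
tool_pos: [530.4, 120.0, 62.0]
tool_rot: [180.0, -0.0, 101.1]
ft_force: [0.8, 1.2, 0.4]
grip_width: 0.1
```

```bash
python3 -c "
from h import *
adv((1,0,0,-20,0),(5,18.6,-9.5,0,0),(7,0,0,18,0));s=cap('side'); crop(s,150,70,120,140,5,'s7')
print((proj(s,led()[:3])-[150,70])*5);t=cap('top','t7');print(proj(t,led()[:3]))"
```

```text
t 8.08 cmd [530.2 119.9  61.4 101.1] meas-cmd [0.2 0.  0.6 0. ] w 0.1 F [0.8 1.2 0.4]
[366.37734194 702.08215048]
[205.95841847 175.35562221]
```

View pics/s7.png

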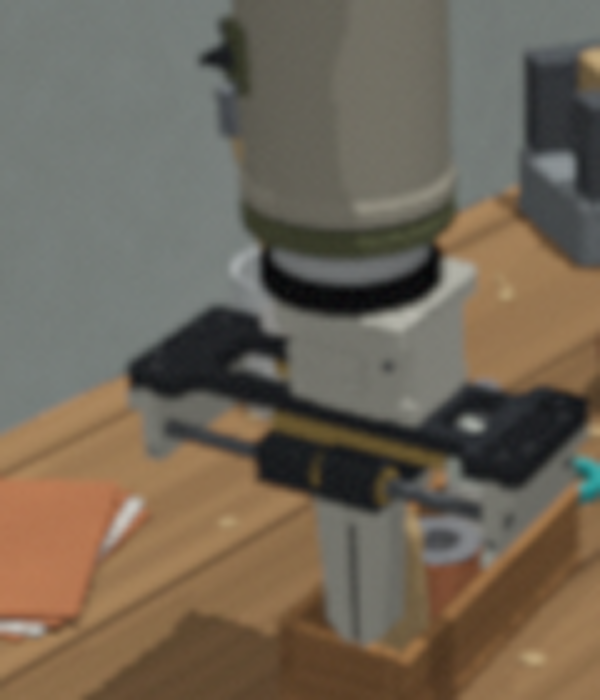

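View pics/t7.png

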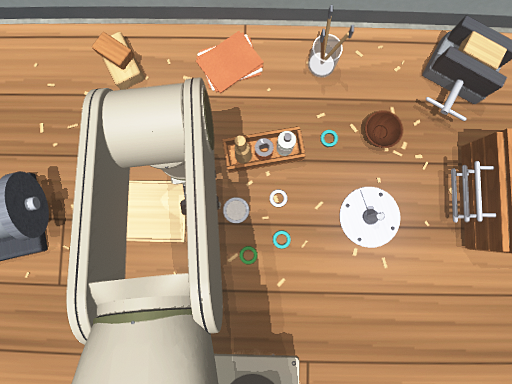

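>>> move_arm(series=[{"travel": [0,0,0.012],"spin": 0},{"travel": [0,0,0.012],"spin": 0},{"travel": [0,0,0.012],"spin": 0},{"travel": [0,0,0.012],"spin": 0},{"travel": [0,0,0],"spin": 0},{"travel": [0,0,0],"spin": 0}])

```text
t: 8.68
tool_pos: [528.7, 119.7, 11.7]
tool_rot: [-179.8, -0.0, 101.1]
ft_force: [0.8, -0.6, 0.0]
grip_width: 0.5
```

```bash
python3 -c "
from h import *
adv((4,0,0,12,0));s=cap('side'); crop(s,150,110,120,120,5,'s8')
print((proj(s,led()[:3])-[150,110])*5)"
```

```text
t 8.68 cmd [530.2 119.9  13.4 101.1] meas-cmd [-1.5 -0.2 -1.8 -0. ] w 0.5 F [ 0.8 -0.6  0. ]
[369.54785248 584.56345626]
```

View pics/s8.png

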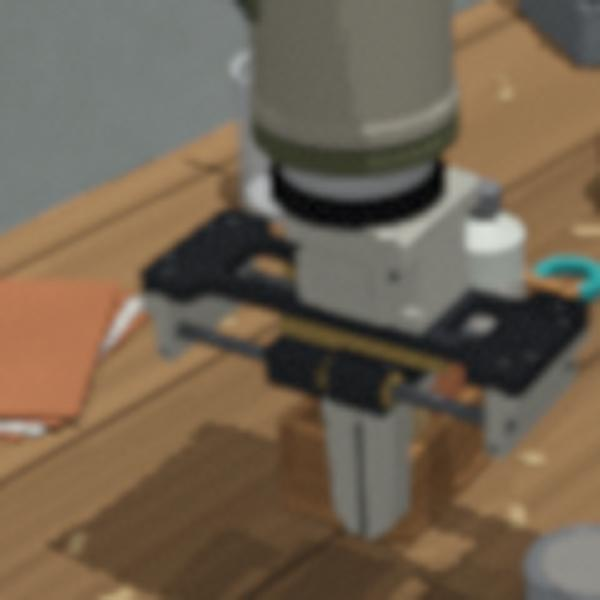

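>>> move_arm(series=[{"travel": [0,0,0.003],"spin": 0},{"travel": [0,0,0.003],"spin": 0},{"travel": [0,0,0.003],"spin": 0},{"travel": [0,0,0],"spin": 0},{"travel": [0,0,0],"spin": 0}])

```text
t: 9.15
tool_pos: [530.1, 119.9, 4.3]
tool_rot: [-180.0, -0.0, 101.1]
ft_force: [-0.3, 0.5, -0.2]
grip_width: 0.3
```

```bash
python3 -c "
from h import *
adv((3,0,0,3,0));s=cap('side'); crop(s,150,110,120,120,5,'s8')
print((proj(s,led()[:3])-[150,110])*5)"
```

```text
t 9.15 cmd [530.2 119.9   4.4 101.1] meas-cmd [-0.1 -0.  -0.1 -0. ] w 0.3 F [-0.3  0.5 -0.2]
[370.1220201 599.5694301]
```

>>> move_arm(series=[{"travel": [0,0,0.001],"spin": 0},{"travel": [0,0,0.001],"spin": 0},{"travel": [0,0,0.001],"spin": 0},{"travel": [0,0,0],"spin": 0}])

```text
t: 9.53
tool_pos: [530.0, 119.9, 1.2]
tool_rot: [-180.0, -0.0, 101.1]
ft_force: [0.3, 0.2, 0.2]
grip_width: 0.4
```

```bash
python3 -c "
from h import *
adv((3,0,0,1,0));s=cap('side'); crop(s,190,170,70,60,8,'s9')
print((proj(s,led()[:3])-[190,170])*8)"
```

```text
t 9.53 cmd [530.2 119.9   1.4 101.1] meas-cmd [-0.2 -0.  -0.2  0. ] w 0.4 F [0.3 0.2 0.2]
[272.49926152 487.26446145]
```

View pics/s9.png

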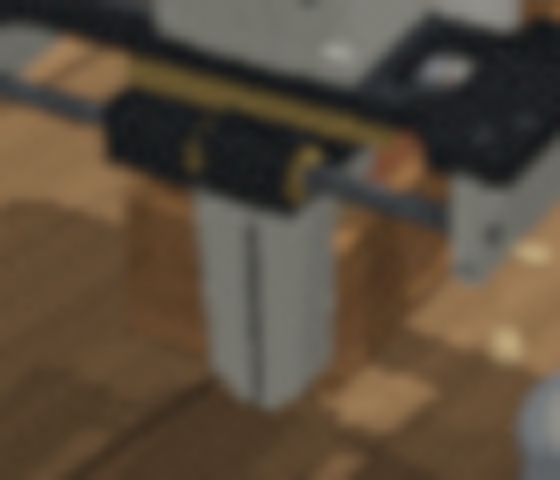

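>>> move_arm(series=[{"travel": [0,0,0.001],"spin": 0},{"travel": [0,0,0.001],"spin": 0},{"travel": [0,0,0.001],"spin": 0},{"travel": [0,0,0],"spin": 0}])

```text
t: 9.92
tool_pos: [530.0, 119.9, -1.9]
tool_rot: [-180.0, -0.0, 101.1]
ft_force: [-0.3, -0.2, -0.2]
grip_width: 0.5
```

```bash
python3 -c "
from h import *
adv((3,0,0,1,0))"
```

```text
t 9.92 cmd [530.2 119.9  -1.6 101.1] meas-cmd [-0.2 -0.  -0.3  0. ] w 0.5 F [-0.3 -0.2 -0.2]
```

>>> move_arm(series=[{"travel": [0,0,0.001],"spin": 0},{"travel": [0,0,0.001],"spin": 0},{"travel": [0,0,0.001],"spin": 0},{"travel": [0,0,0.001],"spin": 0},{"travel": [0,0,0],"spin": 0}])

```text
t: 10.33
tool_pos: [530.0, 119.9, -5.8]
tool_rot: [-180.0, -0.0, 101.1]
ft_force: [-0.1, 0.4, 0.6]
grip_width: 0.8
```

>>> move_arm(series=[{"travel": [0,0,0.001],"spin": 0},{"travel": [0,0,0.001],"spin": 0},{"travel": [0,0,0.001],"spin": 0},{"travel": [0,0,0.001],"spin": 0},{"travel": [0,0,0],"spin": 0}])

```text
t: 10.75
tool_pos: [530.0, 119.9, -9.8]
tool_rot: [-180.0, -0.0, 101.1]
ft_force: [-0.6, -0.0, 0.3]
grip_width: 0.6
```

```bash
python3 -c "
from h import *
adv((8,0,0,1,0));s=cap('side'); crop(s,190,170,70,60,8,'s10')
print((proj(s,led()[:3])-[190,170])*8)"
```

```text
t 10.75 cmd [530.2 119.9  -9.6 101.1] meas-cmd [-0.2 -0.  -0.3 -0. ] w 0.6 F [-0.6 -0.   0.3]
[273.60478823 516.21649607]
```

View pics/s10.png

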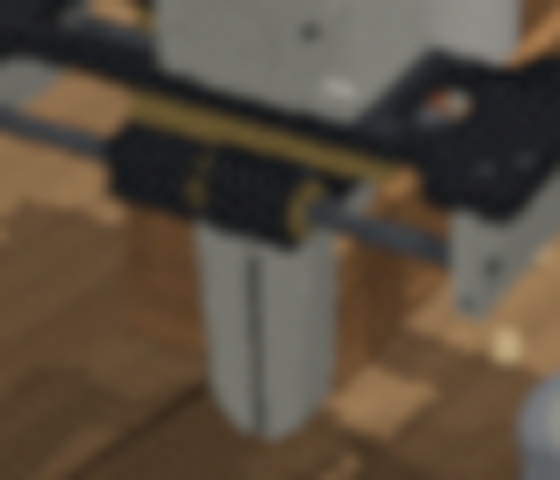

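>>> move_arm(series=[{"travel": [0,0,0.002],"spin": 0},{"travel": [0,0,0.002],"spin": 0},{"travel": [0,0,0.002],"spin": 0},{"travel": [0,0,0],"spin": 0}])

```text
t: 11.13
tool_pos: [529.8, 119.9, -16.2]
tool_rot: [-180.0, -0.0, 101.1]
ft_force: [-0.4, -0.2, -0.5]
grip_width: 0.6
```

>>> move_arm(series=[{"travel": [0,0,0.001],"spin": 0},{"travel": [0,0,0.001],"spin": 0},{"travel": [0,0,0.001],"spin": 0},{"travel": [0,0,0],"spin": 0}])

```text
t: 11.47
tool_pos: [530.0, 119.9, -18.8]
tool_rot: [-180.0, -0.0, 101.1]
ft_force: [-0.3, -0.0, -0.7]
grip_width: 0.8
```

>>> move_arm(series=[{"travel": [0,0,0.001],"spin": 0},{"travel": [0,0,0.001],"spin": 0},{"travel": [0,0,0.001],"spin": 0},{"travel": [0,0,0],"spin": 0}])

```text
t: 11.8
tool_pos: [530.0, 119.9, -21.8]
tool_rot: [-180.0, -0.0, 101.1]
ft_force: [-0.4, -0.2, -0.3]
grip_width: 0.7
```

```bash
python3 -c "
from h import *
adv((3,0,0,2,0),(6,0,0,1,0));s=cap('side'); crop(s,190,170,70,60,8,'s11')
print((proj(s,led()[:3])-[190,170])*8)"
```

```text
t 11.8 cmd [530.2 119.9 -21.6 101.1] meas-cmd [-0.2 -0.  -0.3 -0. ] w 0.7 F [-0.4 -0.2 -0.3]
[274.79451109 547.42903376]
```

View pics/s11.png

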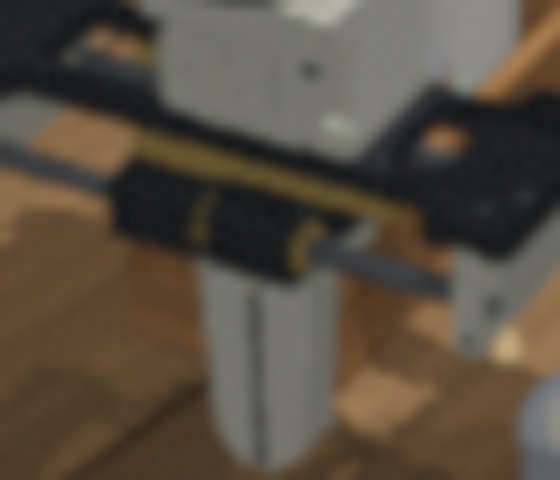

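>>> move_arm(series=[{"travel": [0,0,0.001],"spin": 0},{"travel": [0,0,0.001],"spin": 0},{"travel": [0,0,0.001],"spin": 0},{"travel": [0,0,0],"spin": 0}])

```text
t: 12.18
tool_pos: [530.0, 119.9, -24.8]
tool_rot: [-180.0, -0.0, 101.1]
ft_force: [0.4, 0.7, -0.2]
grip_width: 0.5
```

>>> move_arm(series=[{"travel": [0,0,0.001],"spin": 0},{"travel": [0,0,0.001],"spin": 0},{"travel": [0,0,0.001],"spin": 0},{"travel": [0,0,0],"spin": 0}])

```text
t: 12.52
tool_pos: [530.0, 119.9, -27.9]
tool_rot: [-180.0, -0.0, 101.1]
ft_force: [-1.1, -0.5, 0.2]
grip_width: 0.5
```

>>> move_arm(series=[{"travel": [0,0,0.001],"spin": 0},{"travel": [0,0,0.001],"spin": 0},{"travel": [0,0,0],"spin": 0}])

```text
t: 12.77
tool_pos: [530.0, 119.9, -29.8]
tool_rot: [-180.0, -0.0, 101.1]
ft_force: [0.0, 0.2, 0.6]
grip_width: 0.3
```

```bash
python3 -c "
from h import *
adv((8,0,0,1,0));s=cap('side'); crop(s,190,170,70,60,8,'s12')
print((proj(s,led()[:3])-[190,170])*8)"
```

```text
t 12.77 cmd [530.2 119.9 -29.6 101.1] meas-cmd [-0.2 -0.  -0.3 -0. ] w 0.3 F [0.  0.2 0.6]
[275.57838763 568.02572911]
```

View pics/s12.png

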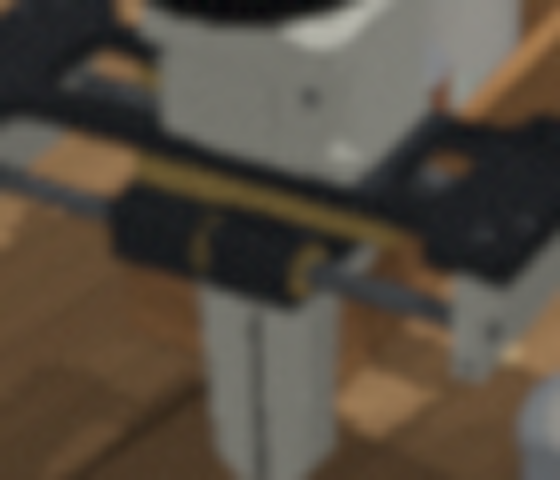

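>>> move_arm(series=[{"travel": [0,0,0.001],"spin": 0},{"travel": [0,0,0.001],"spin": 0},{"travel": [0,0,0],"spin": 0}])

```text
t: 13.07
tool_pos: [530.1, 119.9, -31.8]
tool_rot: [-180.0, 0.0, 101.1]
ft_force: [-0.4, -0.3, 0.1]
grip_width: 0.1
```

>>> move_arm(series=[{"travel": [0,0,0.001],"spin": 0},{"travel": [0,0,0.001],"spin": 0},{"travel": [0,0,0],"spin": 0}])

```text
t: 13.32
tool_pos: [530.0, 119.9, -33.8]
tool_rot: [-180.0, -0.0, 101.1]
ft_force: [-0.7, -0.8, -1.0]
grip_width: 0.6
```

>>> move_arm(series=[{"travel": [0,0,0.001],"spin": 0},{"travel": [0,0,0.001],"spin": 0},{"travel": [0,0,0],"spin": 0}])

```text
t: 13.57
tool_pos: [530.0, 119.9, -35.9]
tool_rot: [-180.0, 0.0, 101.1]
ft_force: [0.1, -0.1, -0.6]
grip_width: 0.6
```

>>> move_arm(series=[{"travel": [0,0,0.001],"spin": 0},{"travel": [0,0,0.001],"spin": 0},{"travel": [0,0,0],"spin": 0}])

```text
t: 13.82
tool_pos: [530.0, 119.9, -37.8]
tool_rot: [-180.0, -0.0, 101.1]
ft_force: [0.3, 0.3, -0.5]
grip_width: 0.8
```

```bash
python3 -c "
from h import *
adv((8,0,0,1,0));s=cap('side'); crop(s,190,180,70,60,8,'s13')
print((proj(s,led()[:3])-[190,180])*8,(proj(s,[530,120,0])-[190,180])*8)"
```

```text
t 13.82 cmd [530.2 119.9 -37.6 101.1] meas-cmd [-0.2 -0.  -0.3  0. ] w 0.8 F [ 0.3  0.3 -0.5]
[276.35497403 508.45570537] [273.0559956 411.4288955]
```

View pics/s13.png

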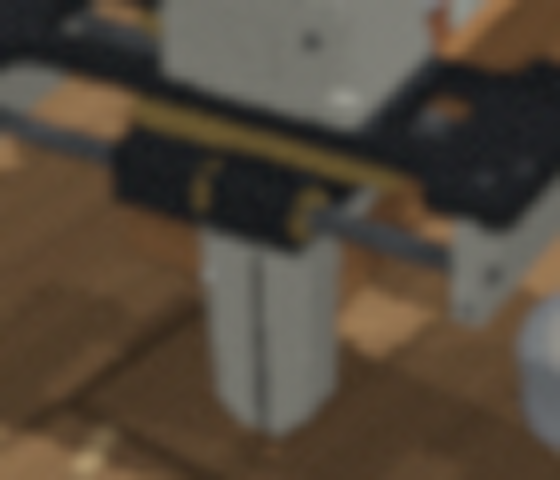

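>>> move_arm(series=[{"travel": [0,0,0.001],"spin": 0},{"travel": [0,0,0.001],"spin": 0},{"travel": [0,0,0],"spin": 0}])

```text
t: 14.12
tool_pos: [530.4, 120.0, -38.9]
tool_rot: [180.0, 0.0, 101.1]
ft_force: [-2.9, -1.3, 7.6]
grip_width: 0.5
```

>>> move_arm(series=[{"travel": [0,0,0.001],"spin": 0},{"travel": [0,0,0.001],"spin": 0},{"travel": [0,0,0],"spin": 0}])

```text
t: 14.37
tool_pos: [530.4, 120.0, -39.0]
tool_rot: [-180.0, 0.0, 101.1]
ft_force: [-13.0, -2.9, 26.9]
grip_width: 0.5
```

>>> move_arm(series=[{"travel": [0,0,0.001],"spin": 0},{"travel": [0,0,0.001],"spin": 0},{"travel": [0,0,0],"spin": 0}])

```text
t: 14.62
tool_pos: [530.4, 120.0, -39.1]
tool_rot: [-179.9, 0.0, 101.1]
ft_force: [-23.4, -4.8, 47.4]
grip_width: 0.4
```

>>> move_arm(series=[{"travel": [0,0,-0.005],"spin": 0},{"travel": [0,0,-0.015],"spin": 0},{"travel": [0,0,-0.025],"spin": 0},{"travel": [0,0,-0.025],"spin": 0},{"travel": [0,0,-0.025],"spin": 0},{"travel": [0,0,-0.025],"spin": 0},{"travel": [0,0,-0.025],"spin": 0},{"travel": [0,0,-0.025],"spin": 0},{"travel": [0,0,-0.025],"spin": 0},{"travel": [0,0,0],"spin": 0},{"travel": [0,0,0],"spin": 0}], grip=1)

```text
t: 15.53
tool_pos: [531.7, 120.1, 153.4]
tool_rot: [179.8, 0.0, 101.1]
ft_force: [-0.6, -0.3, -0.6]
grip_width: 69.3
```

```bash
sed -i 's/m=np.append(s\["tool_pos"\],s\["tool_rot"\]\[2\]);/m=np.append(s["tool_pos"]+[0,0,38.9],s["tool_rot"][2]);/' h.py; python3 -c "
from h import *
c=led();c[2]+=38.9;json.dump(list(c),open('led.json','w'))
adv((6,0,0,1,0),(1,0,0,-195,0));go(595,37.4,190,101.1,5)
s=cap('side');print(proj(s,led()[:3]));crop(s,150,40,140,120,5,'s14')"
```

```text
t 15.53 cmd [530.2 119.9 190.3 101.1] meas-cmd [1.5 0.2 2.  0. ] w 69.3 F [-0.6 -0.3 -0.6]
need [-93.5  47.7   0.3   0. ] len 105 per row [-18.7    9.53   0.07   0.  ]
[221.36802488 161.54768787]
```

View pics/s14.png

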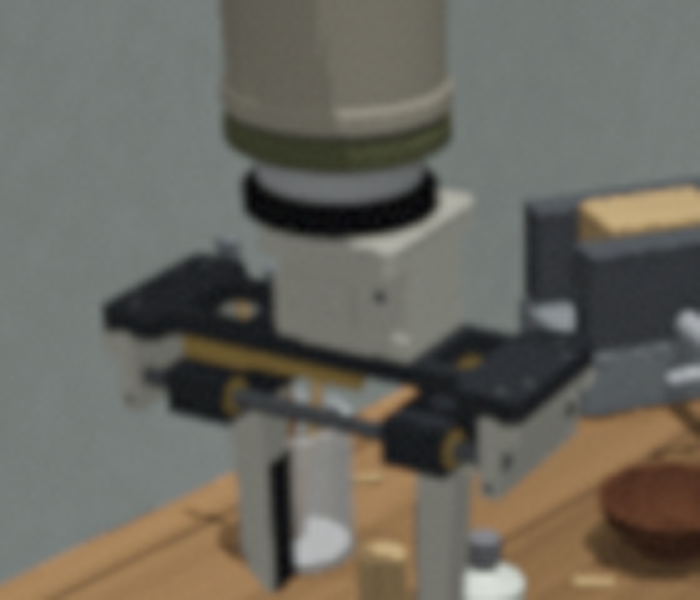

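>>> move_arm(series=[{"travel": [-0.0187,0.0095,0],"spin": 0},{"travel": [-0.0187,0.0095,0],"spin": 0},{"travel": [-0.0187,0.0095,0],"spin": 0},{"travel": [-0.0187,0.0095,0],"spin": 0},{"travel": [-0.0187,0.0095,0],"spin": 0},{"travel": [0,0,0],"spin": 0},{"travel": [0,0,0],"spin": 0},{"travel": [0,0,0.012],"spin": 0},{"travel": [0,0,0.012],"spin": 0},{"travel": [0,0,0.012],"spin": 0},{"travel": [0,0,0.012],"spin": 0},{"travel": [0,0,0.012],"spin": 0},{"travel": [0,0,0.012],"spin": 0},{"travel": [0,0,0],"spin": 0},{"travel": [0,0,0],"spin": 0}], grip=1)

```text
t: 16.83
tool_pos: [593.9, 37.4, 78.1]
tool_rot: [-179.9, -0.0, 101.1]
ft_force: [0.4, 0.1, 0.3]
grip_width: 93.2
```

```bash
python3 -c "
from h import *
adv((5,-18.7,9.5,0,0),(6,0,0,12,0))
s=cap('side');print(proj(s,led()[:3]));crop(s,170,60,120,120,6,'s15');print((proj(s,led()[:3])-[170,60])*6)"
```

```text
t 16.83 cmd [594.8  37.4 118.3 101.1] meas-cmd [-1.   0.1 -1.3  0. ] w 93.2 F [0.4 0.1 0.3]
[225.24760004 165.95757303]
[331.48560024 635.74543816]
```

View pics/s15.png

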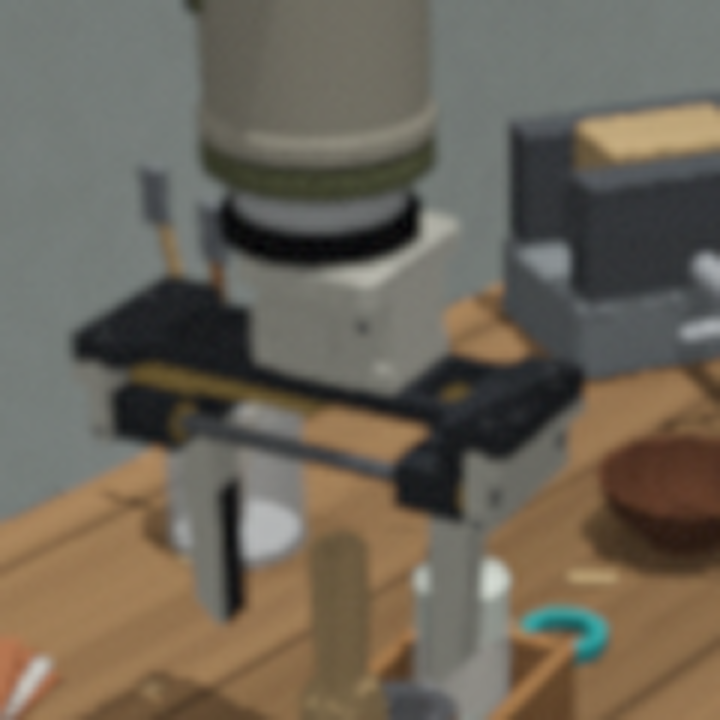

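>>> move_arm(series=[{"travel": [0,0,0],"spin": 0},{"travel": [0,0,0],"spin": 0},{"travel": [0,0,0],"spin": 0},{"travel": [0,0,0],"spin": 0},{"travel": [0,0,0],"spin": 0},{"travel": [0,0,0],"spin": 0},{"travel": [0,0,0],"spin": 0},{"travel": [0,0,0],"spin": 0},{"travel": [0,0,0],"spin": 0},{"travel": [0,0,0],"spin": 0},{"travel": [0,0,0],"spin": 0},{"travel": [0,0,0],"spin": 0},{"travel": [0,0,0],"spin": 0}], grip=0, force=30)

```text
t: 17.97
tool_pos: [594.7, 37.3, 79.3]
tool_rot: [-180.0, -0.0, 101.1]
ft_force: [-1.1, 0.5, 1.0]
grip_width: 23.6
```

```bash
python3 -c "
from h import *
adv()
s=cap('side');crop(s,170,60,120,140,5,'s16')"
```

```text
t 17.97 cmd [594.8  37.4 118.3 101.1] meas-cmd [-0.2 -0.  -0.1 -0. ] w 23.6 F [-1.1  0.5  1. ]
```

View pics/s16.png

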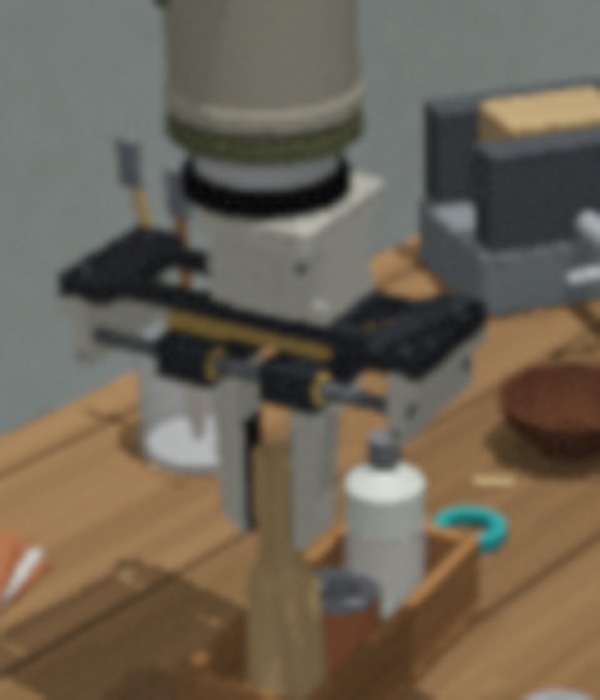

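>>> move_arm(series=[{"travel": [0,0,-0.004],"spin": 0},{"travel": [0,0,-0.008],"spin": 0},{"travel": [0,0,-0.012],"spin": 0},{"travel": [0,0,-0.014],"spin": 0},{"travel": [0,0,-0.014],"spin": 0},{"travel": [0,0,-0.01],"spin": 0},{"travel": [0,0,-0.006],"spin": 0},{"travel": [0,0,-0.002],"spin": 0},{"travel": [0,0,0],"spin": 0}])

```text
t: 18.77
tool_pos: [595.2, 37.3, 150.2]
tool_rot: [179.9, 0.0, 101.1]
ft_force: [-0.8, 0.6, -3.0]
grip_width: 24.0
```

```bash
python3 -c "
from h import *
adv((1,0,0,-70,0));go(450,320,188.3,None,16)
s=cap('side');crop(s,170,40,120,140,5,'s17')"
```

```text
t 18.77 cmd [594.8  37.4 188.3 101.1] meas-cmd [ 0.4 -0.   0.7  0. ] w 24.0 F [-0.8  0.6 -3. ]
need [305.3 -87.7   0.    0. ] len 318 per row [19.08 -5.48  0.    0.  ]
```

View pics/s17.png

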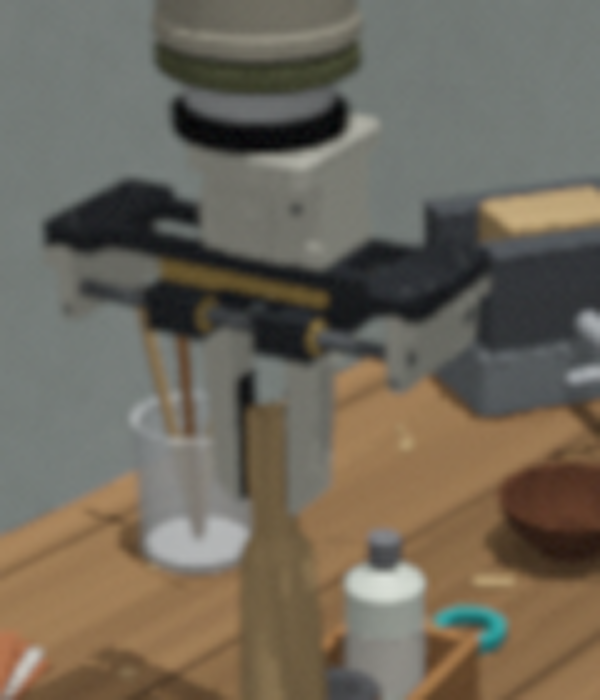

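>>> move_arm(series=[{"travel": [0.0095,-0.0027,0],"spin": 0},{"travel": [0.0095,-0.0027,0],"spin": 0},{"travel": [0.019,-0.0055,0],"spin": 0},{"travel": [0.019,-0.0055,0],"spin": 0},{"travel": [0.019,-0.0055,0],"spin": 0},{"travel": [0.019,-0.0055,0],"spin": 0},{"travel": [0.019,-0.0055,0],"spin": 0},{"travel": [0.019,-0.0055,0],"spin": 0},{"travel": [0.019,-0.0055,0],"spin": 0},{"travel": [0.019,-0.0055,0],"spin": 0},{"travel": [0.019,-0.0055,0],"spin": 0},{"travel": [0.019,-0.0055,0],"spin": 0},{"travel": [0.019,-0.0055,0],"spin": 0},{"travel": [0.019,-0.0055,0],"spin": 0},{"travel": [0.019,-0.0055,0],"spin": 0},{"travel": [0.019,-0.0055,0],"spin": 0},{"travel": [0.01,-0.0027,0],"spin": 0},{"travel": [0.01,-0.0027,0],"spin": 0},{"travel": [0,0,0],"spin": 0},{"travel": [0,0,0],"spin": 0}])

```text
t: 20.48
tool_pos: [449.7, 319.7, 149.2]
tool_rot: [-180.0, 0.0, 101.2]
ft_force: [-0.3, 0.4, -2.1]
grip_width: 23.8
```

```bash
python3 -c "
from h import *
adv((1,305,-87.8,0,0))
s=cap('side','s18')"
```

```text
t 20.48 cmd [449.9 319.7 188.3 101.1] meas-cmd [-0.2 -0.  -0.2  0.1] w 23.8 F [-0.3  0.4 -2.1]
```

View pics/s18.png

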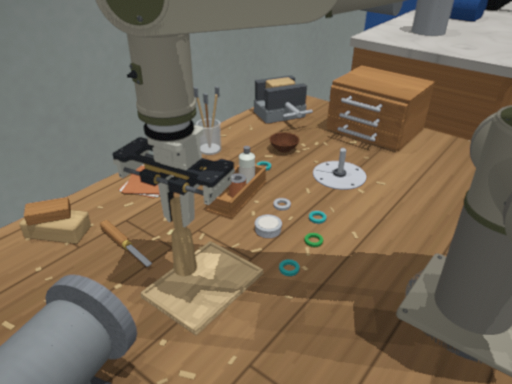

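Mallet is above the tray, base near (188,270). Lower 71 mm, checking the force near the end.

>>> move_arm(series=[{"travel": [0,0,0.006],"spin": 0},{"travel": [0,0,0.012],"spin": 0},{"travel": [0,0,0.014],"spin": 0},{"travel": [0,0,0.014],"spin": 0},{"travel": [0,0,0.01],"spin": 0},{"travel": [0,0,0.006],"spin": 0},{"travel": [0,0,0.003],"spin": 0},{"travel": [0,0,0.002],"spin": 0},{"travel": [0,0,0.002],"spin": 0},{"travel": [0,0,0.001],"spin": 0},{"travel": [0,0,0],"spin": 0},{"travel": [0,0,0],"spin": 0}])

```text
t: 21.53
tool_pos: [450.2, 319.9, 80.0]
tool_rot: [180.0, -0.0, 101.1]
ft_force: [-0.4, 0.0, -2.7]
grip_width: 23.8
```

```bash
python3 -c "
from h import *
adv((1,0,0,70,0))
s=cap('side');crop(s,100,140,170,160,4,'s19')"
```

```text
t 21.53 cmd [449.9 319.7 118.3 101.1] meas-cmd [0.3 0.2 0.5 0. ] w 23.8 F [-0.4  0.  -2.7]
```

View pics/s19.png

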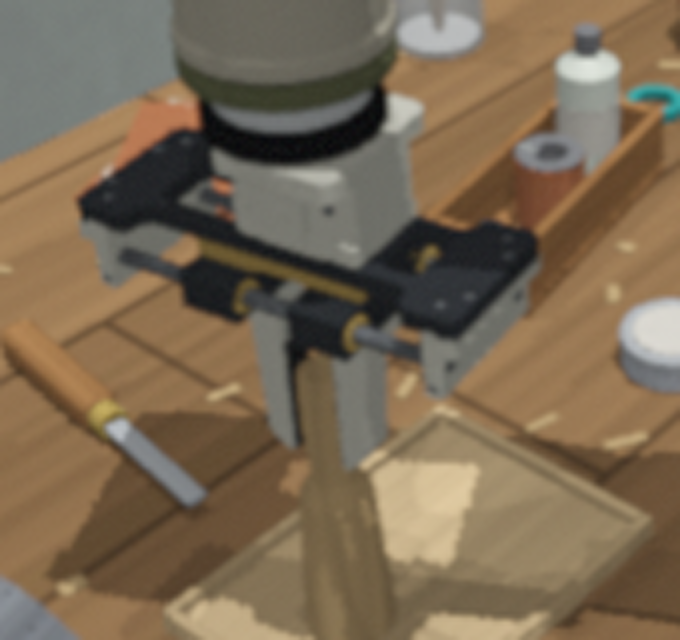

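>>> move_arm(series=[{"travel": [0,0,0.001],"spin": 0},{"travel": [0,0,0.0005],"spin": 0},{"travel": [0,0,0.0005],"spin": 0},{"travel": [0,0,0],"spin": 0},{"travel": [0,0,0],"spin": 0}])

```text
t: 22.0
tool_pos: [449.9, 319.7, 77.4]
tool_rot: [-180.0, 0.0, 101.1]
ft_force: [-0.4, 0.7, -2.8]
grip_width: 24.1
```

>>> move_arm(series=[{"travel": [0,0,0.0005],"spin": 0},{"travel": [0,0,0.0005],"spin": 0},{"travel": [0,0,0],"spin": 0},{"travel": [0,0,0],"spin": 0}])

```text
t: 22.33
tool_pos: [450.2, 320.0, 77.3]
tool_rot: [180.0, -0.0, 101.1]
ft_force: [-1.6, -1.5, 6.0]
grip_width: 24.0
```

>>> move_arm(series=[{"travel": [0,0,0],"spin": 0},{"travel": [0,0,0],"spin": 0},{"travel": [0,0,0],"spin": 0},{"travel": [0,0,0],"spin": 0},{"travel": [0,0,0],"spin": 0},{"travel": [0,0,0],"spin": 0},{"travel": [0,0,-0.006],"spin": 0},{"travel": [0,0,-0.014],"spin": 0},{"travel": [0,0,-0.02],"spin": 0},{"travel": [0,0,-0.02],"spin": 0},{"travel": [0,0,-0.01],"spin": 0},{"travel": [0,0,0],"spin": 0},{"travel": [0,0,0],"spin": 0}], grip=0.8)

```text
t: 23.42
tool_pos: [450.3, 319.9, 146.8]
tool_rot: [179.9, -0.0, 101.1]
ft_force: [-1.2, -1.0, 0.2]
grip_width: 74.7
```

```bash
python3 -c "
from h import *
adv((1,0,0,3,0),(1,0,0,-70,0))
s=cap('side');crop(s,100,110,170,190,3,'s20');go(611.5,-65,185,None,20)"
```

```text
t 23.42 cmd [449.9 319.7 185.3 101.1] meas-cmd [ 0.4  0.2  0.4 -0. ] w 74.7 F [-1.2 -1.   0.2]
need [-4.086e+02  8.440e+01  3.000e-01  0.000e+00] len 417 per row [-2.043e+01  4.220e+00  2.000e-02  0.000e+00]
```

View pics/s20.png

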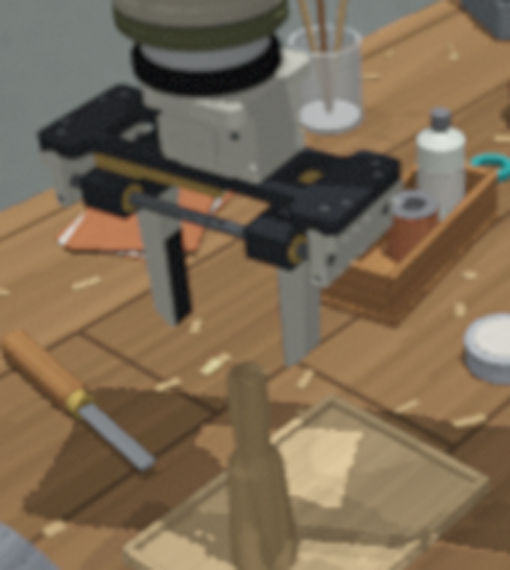

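>>> move_arm(series=[{"travel": [-0.0204,0.0042,0],"spin": 0},{"travel": [-0.0204,0.0042,0],"spin": 0},{"travel": [-0.0204,0.0042,0],"spin": 0},{"travel": [-0.0204,0.0042,0],"spin": 0},{"travel": [-0.0204,0.0042,0],"spin": 0},{"travel": [-0.0204,0.0042,0],"spin": 0},{"travel": [-0.0204,0.0042,0],"spin": 0},{"travel": [-0.0204,0.0042,0],"spin": 0},{"travel": [-0.0204,0.0042,0],"spin": 0},{"travel": [-0.0204,0.0042,0],"spin": 0},{"travel": [-0.0204,0.0042,0],"spin": 0},{"travel": [-0.0204,0.0042,0],"spin": 0},{"travel": [-0.0204,0.0042,0],"spin": 0},{"travel": [-0.0204,0.0042,0],"spin": 0},{"travel": [-0.0204,0.0042,0],"spin": 0},{"travel": [-0.0204,0.0042,0],"spin": 0},{"travel": [-0.0204,0.0042,0],"spin": 0},{"travel": [-0.0204,0.0042,0],"spin": 0},{"travel": [-0.0204,0.0042,0],"spin": 0},{"travel": [-0.0204,0.0042,0],"spin": 0}], grip=1)

```text
t: 25.13
tool_pos: [610.1, -65.3, 144.1]
tool_rot: [-179.8, -0.1, 101.1]
ft_force: [0.3, -0.2, -0.7]
grip_width: 93.2
```

```bash
python3 -c "
from h import *
adv((20,-20.4,4.2,0,0));go(612,-65,62,None,10)
t=cap('top','t20')"
```

```text
t 25.13 cmd [611.  -64.5 185.3 101.1] meas-cmd [-0.9 -0.8 -2.3 -0. ] w 93.2 F [ 0.3 -0.2 -0.7]
need [ -0.7   0.9 123.3   0. ] len 123 per row [-0.07  0.09 12.33  0.  ]
```

View pics/t20.png

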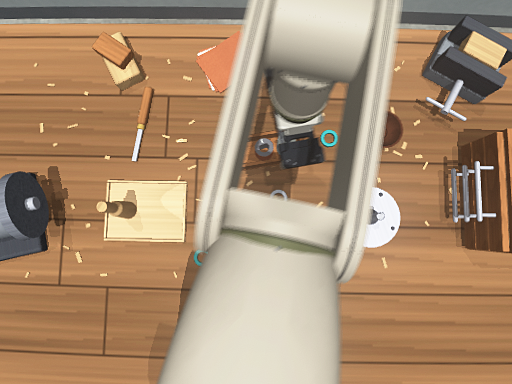

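>>> move_arm(series=[{"travel": [-0.0007,0.0009,0],"spin": 0},{"travel": [0,0,0.012],"spin": 0},{"travel": [0,0,0.012],"spin": 0},{"travel": [0,0,0.012],"spin": 0},{"travel": [0,0,0.012],"spin": 0},{"travel": [0,0,0.012],"spin": 0},{"travel": [0,0,0.012],"spin": 0},{"travel": [0,0,0.012],"spin": 0},{"travel": [0,0,0.012],"spin": 0},{"travel": [0,0,0.012],"spin": 0},{"travel": [0,0,0.012],"spin": 0},{"travel": [0,0,0],"spin": 0},{"travel": [0,0,0],"spin": 0}])

```text
t: 26.27
tool_pos: [611.2, -64.9, 25.3]
tool_rot: [-179.9, -0.0, 101.1]
ft_force: [0.5, -0.5, 0.6]
grip_width: 93.1
```

```bash
python3 -c "
from h import *
adv((1,-.7,.9,0,0),(10,0,0,12,0))
s=cap('side');crop(s,180,60,150,150,4,'s21')"
```

```text
t 26.27 cmd [612.  -65.   65.3 101.1] meas-cmd [-0.8  0.1 -1.2 -0. ] w 93.1 F [ 0.5 -0.5  0.6]
```

View pics/s21.png

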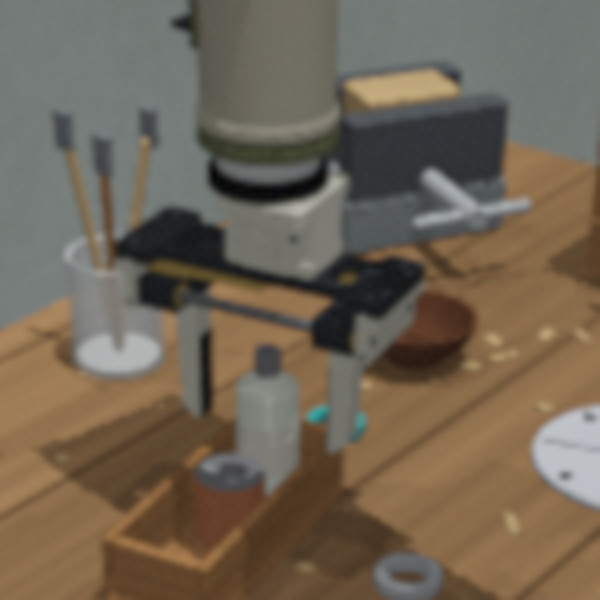

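>>> move_arm(series=[{"travel": [0,0,0],"spin": 0},{"travel": [0,0,0],"spin": 0},{"travel": [0,0,0],"spin": 0},{"travel": [0,0,0],"spin": 0},{"travel": [0,0,0],"spin": 0},{"travel": [0,0,0],"spin": 0},{"travel": [0,0,0],"spin": 0},{"travel": [0,0,0],"spin": 0},{"travel": [0,0,0],"spin": 0},{"travel": [0,0,0],"spin": 0}], grip=0, force=25)

```text
t: 27.15
tool_pos: [612.0, -64.9, 26.4]
tool_rot: [-180.0, 0.0, 101.1]
ft_force: [0.5, -0.0, -1.1]
grip_width: 41.8
```

>>> move_arm(series=[{"travel": [0,0,-0.004],"spin": 0},{"travel": [0,0,-0.008],"spin": 0},{"travel": [0,0,-0.012],"spin": 0},{"travel": [0,0,-0.014],"spin": 0},{"travel": [0,0,-0.014],"spin": 0},{"travel": [0,0,-0.01],"spin": 0},{"travel": [0,0,-0.006],"spin": 0},{"travel": [0,0,-0.002],"spin": 0},{"travel": [0,0,0],"spin": 0}])

```text
t: 27.9
tool_pos: [612.5, -65.1, 97.4]
tool_rot: [179.9, 0.0, 101.1]
ft_force: [-0.2, -0.3, -1.9]
grip_width: 41.6
```

```bash
python3 -c "
from h import *
adv((1,0,0,-70,0));go(440,225,135.3,None,18)
s=cap('side');crop(s,180,40,150,150,4,'s22')"
```

```text
t 27.9 cmd [612.  -65.  135.3 101.1] meas-cmd [ 0.5 -0.1  1.  -0. ] w 41.6 F [-0.2 -0.3 -1.9]
need [ 317.7 -112.9    0.     0. ] len 337 per row [17.65 -6.27  0.    0.  ]
```

View pics/s22.png

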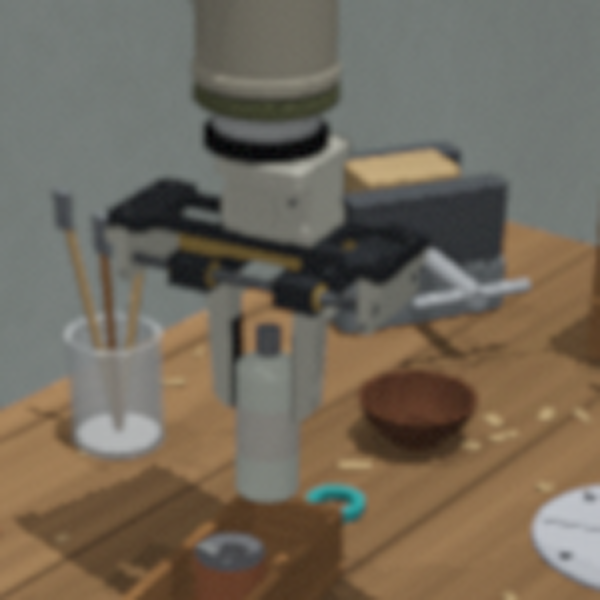

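>>> move_arm(series=[{"travel": [0.0092,-0.0029,0],"spin": 0},{"travel": [0.0176,-0.0063,0],"spin": 0},{"travel": [0.0176,-0.0063,0],"spin": 0},{"travel": [0.0176,-0.0063,0],"spin": 0},{"travel": [0.0176,-0.0063,0],"spin": 0},{"travel": [0.0176,-0.0063,0],"spin": 0},{"travel": [0.0176,-0.0063,0],"spin": 0},{"travel": [0.0176,-0.0063,0],"spin": 0},{"travel": [0.0176,-0.0063,0],"spin": 0},{"travel": [0.0176,-0.0063,0],"spin": 0},{"travel": [0.0176,-0.0063,0],"spin": 0},{"travel": [0.0176,-0.0063,0],"spin": 0},{"travel": [0.0176,-0.0063,0],"spin": 0},{"travel": [0.0176,-0.0063,0],"spin": 0},{"travel": [0.0176,-0.0063,0],"spin": 0},{"travel": [0.0176,-0.0063,0],"spin": 0},{"travel": [0.0176,-0.0063,0],"spin": 0},{"travel": [0.0176,-0.0063,0],"spin": 0},{"travel": [0.0092,-0.0029,0],"spin": 0},{"travel": [0,0,0],"spin": 0}])

```text
t: 29.62
tool_pos: [438.3, 226.3, 95.7]
tool_rot: [-179.9, -0.0, 101.2]
ft_force: [0.3, 0.6, -1.2]
grip_width: 41.5
```

```bash
python3 -c "
from h import *
adv((1,317.6,-112.9,0,0))
s=cap('side','s23')"
```

```text
t 29.62 cmd [440.  224.9 135.3 101.1] meas-cmd [-1.7  1.4 -0.8  0.1] w 41.5 F [ 0.3  0.6 -1.2]
```

View pics/s23.png

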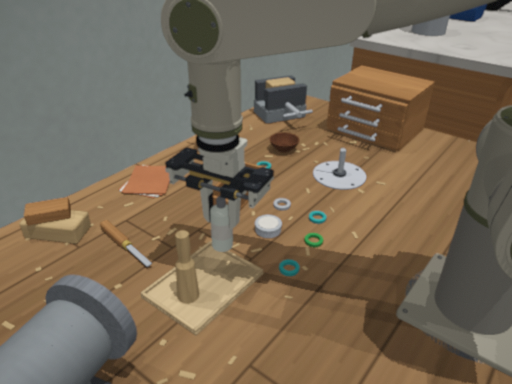

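>>> move_arm(series=[{"travel": [0,0,0],"spin": 0},{"travel": [0,0,0.006],"spin": 0},{"travel": [0,0,0.012],"spin": 0},{"travel": [0,0,0.014],"spin": 0},{"travel": [0,0,0.014],"spin": 0},{"travel": [0,0,0.01],"spin": 0},{"travel": [0,0,0.006],"spin": 0},{"travel": [0,0,0.004],"spin": 0},{"travel": [0,0,0.003],"spin": 0},{"travel": [0,0,0.0015],"spin": 0},{"travel": [0,0,0.0005],"spin": 0},{"travel": [0,0,0.0005],"spin": 0},{"travel": [0,0,0],"spin": 0},{"travel": [0,0,0],"spin": 0}])

```text
t: 30.83
tool_pos: [440.3, 225.1, 25.4]
tool_rot: [180.0, -0.0, 101.1]
ft_force: [0.2, -0.7, -1.8]
grip_width: 41.5
```

>>> move_arm(series=[{"travel": [0,0,0.0005],"spin": 0},{"travel": [0,0,0.0005],"spin": 0},{"travel": [0,0,0],"spin": 0}])

```text
t: 31.08
tool_pos: [440.3, 225.1, 24.4]
tool_rot: [180.0, -0.0, 101.1]
ft_force: [-0.9, -0.2, 0.9]
grip_width: 41.7
```

>>> move_arm(series=[{"travel": [0,0,0],"spin": 0},{"travel": [0,0,0],"spin": 0},{"travel": [0,0,0],"spin": 0},{"travel": [0,0,0],"spin": 0},{"travel": [0,0,0],"spin": 0},{"travel": [0,0,0],"spin": 0},{"travel": [0,0,-0.006],"spin": 0},{"travel": [0,0,-0.014],"spin": 0},{"travel": [0,0,-0.02],"spin": 0},{"travel": [0,0,-0.02],"spin": 0},{"travel": [0,0,-0.02],"spin": 0},{"travel": [0,0,-0.02],"spin": 0},{"travel": [0,0,0],"spin": 0},{"travel": [0,0,0],"spin": 0}], grip=1)

```text
t: 32.25
tool_pos: [441.2, 225.4, 125.5]
tool_rot: [179.8, -0.0, 101.1]
ft_force: [-1.2, 0.1, 0.2]
grip_width: 93.1
```

```bash
python3 - <<'E'
from meas import *
adv((1,0,0,72.5,0),(1,0,0,-100,0))
s=cap('side','s24');t=cap('top','t24')
c,H=hsvcrop(t,247,125,36,36,20); cv2.imwrite("pics/drum24.png",c[:,:,::-1])
x0,y0=252,136
c,H=hsvcrop(t,x0,y0,24,24); h,sa,v=[H[...,i].astype(int) for i in range(3)]
for b in blobs((sa<60)&(v>120),x0,y0): print(np.round(b,1),plane(t,b[0],b[1],58))
m=(sa<40)&(v>225)
for b in blobs(m,x0,y0,amin=60): print("white",np.round(b,1),plane(t,b[0],b[1],58))
go(602.3,-14,163,11.1)
E
```

```text
t 32.25 cmd [440.  224.9 162.8 101.1] meas-cmd [1.2 0.5 1.6 0. ] w 93.1 F [-1.2  0.1  0.2]
[263.6 146.9  18.5  18.7  84.2 262.2] [601.92847366 -13.62977277  58.        ]
white [261.7 140.5   3.4   5.3 129.6   9.4] [617.28822345  -8.85303702  58.        ]
need [-2.657e+02  1.132e+02 -2.000e-01  9.000e+01] len 289 per row [-2.6573e+02  1.1323e+02 -1.6000e-01  9.0010e+01]
```

View pics/drum24.png

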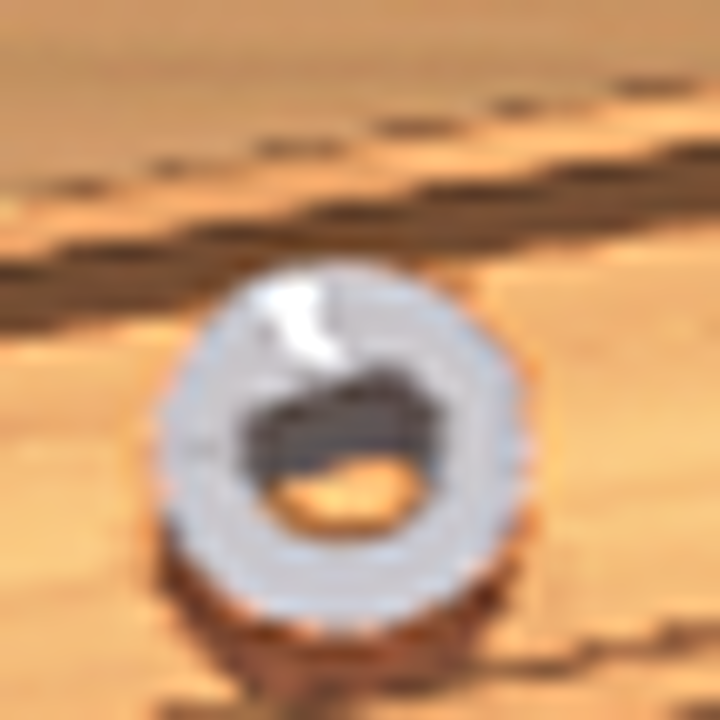

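View pics/s24.png

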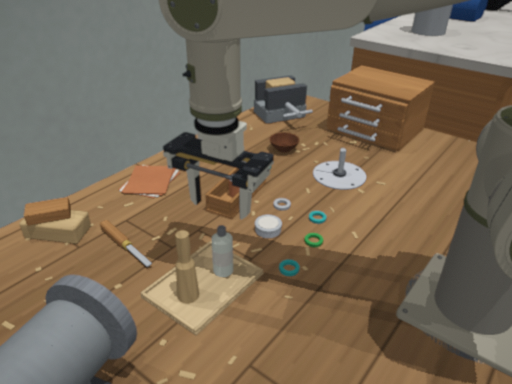

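>>> move_arm(series=[{"travel": [-0.019,0.0081,0],"spin": 0},{"travel": [-0.019,0.0081,0],"spin": 0},{"travel": [-0.019,0.0081,0],"spin": 0},{"travel": [-0.019,0.0081,0],"spin": 0},{"travel": [-0.019,0.0081,0],"spin": 0},{"travel": [-0.019,0.0081,0],"spin": 0},{"travel": [-0.019,0.0081,0],"spin": 0},{"travel": [-0.019,0.0081,0],"spin": 0},{"travel": [-0.019,0.0081,0],"spin": 0},{"travel": [-0.019,0.0081,0],"spin": 0},{"travel": [-0.019,0.0081,0],"spin": 0},{"travel": [-0.019,0.0081,0],"spin": 0},{"travel": [-0.019,0.0081,0],"spin": 0},{"travel": [-0.019,0.0081,0],"spin": 0}])

```text
t: 33.52
tool_pos: [601.8, -15.0, 121.8]
tool_rot: [-179.8, -0.1, 101.1]
ft_force: [0.0, 0.2, 1.2]
grip_width: 92.9
```

>>> move_arm(series=[{"travel": [0,0,0.005],"spin": 6.92},{"travel": [0,0,0.005],"spin": 6.92},{"travel": [0,0,0.005],"spin": 6.92},{"travel": [0,0,0.005],"spin": 6.92},{"travel": [0,0,0.005],"spin": 6.92},{"travel": [0,0,0.005],"spin": 6.92},{"travel": [0,0,0.005],"spin": 6.92},{"travel": [0,0,0.005],"spin": 6.92},{"travel": [0,0,0.005],"spin": 6.92},{"travel": [0,0,0.005],"spin": 6.92},{"travel": [0,0,0.005],"spin": 6.92},{"travel": [0,0,0.005],"spin": 6.92},{"travel": [0,0,0.005],"spin": 6.92},{"travel": [0,0,0],"spin": 0},{"travel": [0,0,0],"spin": 0}])

```text
t: 34.77
tool_pos: [601.1, -14.1, 57.1]
tool_rot: [-179.9, 0.2, 11.4]
ft_force: [0.1, -0.4, 0.7]
grip_width: 93.0
```

```bash
python3 - <<'E'
from meas import *
adv((14,-19,8.1,0,0),(13,0,0,5,6.92))
s=cap('side');crop(s,180,60,150,150,4,'s25')
go(602,-14,26,11.1)
E
```

```text
t 34.77 cmd [602.5 -14.2  97.8  11.1] meas-cmd [-1.5  0.1 -1.8  0.2] w 93.0 F [ 0.1 -0.4  0.7]
need [-0.5 -0.3 71.8  0. ] len 72 per row [-4.700e-01 -3.300e-01  7.184e+01  5.000e-02]
```

View pics/s25.png

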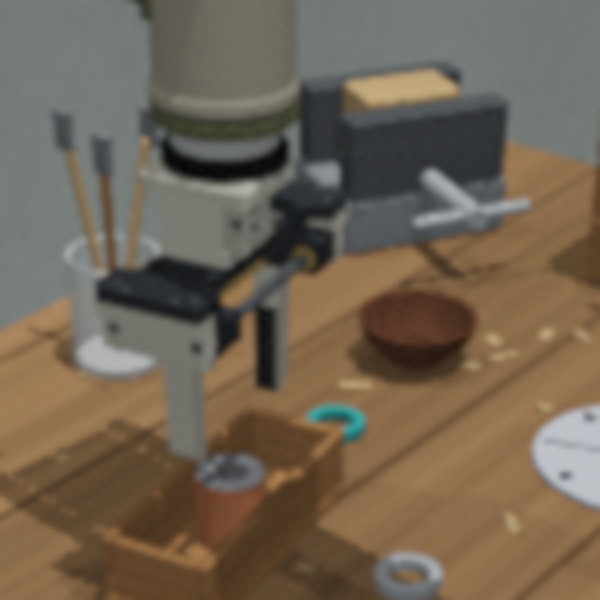

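>>> move_arm(series=[{"travel": [-0.0005,-0.0003,0],"spin": 0},{"travel": [0,0,0.011],"spin": 0},{"travel": [0,0,0.011],"spin": 0},{"travel": [0,0,0.011],"spin": 0},{"travel": [0,0,0.011],"spin": 0},{"travel": [0,0,0.011],"spin": 0},{"travel": [0,0,0.011],"spin": 0},{"travel": [0,0,0.002],"spin": 0},{"travel": [0,0,0],"spin": 0},{"travel": [0,0,0],"spin": 0}])

```text
t: 35.65
tool_pos: [602.0, -14.0, -9.1]
tool_rot: [-180.0, 0.0, 11.2]
ft_force: [-0.4, 0.3, -0.2]
grip_width: 93.2
```

>>> move_arm(series=[{"travel": [0,0,0],"spin": 0},{"travel": [0,0,0],"spin": 0},{"travel": [0,0,0],"spin": 0},{"travel": [0,0,0],"spin": 0},{"travel": [0,0,0],"spin": 0},{"travel": [0,0,0],"spin": 0},{"travel": [0,0,0],"spin": 0},{"travel": [0,0,0],"spin": 0},{"travel": [0,0,0],"spin": 0},{"travel": [0,0,0],"spin": 0}], grip=0, force=20)

```text
t: 36.48
tool_pos: [602.0, -14.1, -9.0]
tool_rot: [180.0, 0.0, 11.2]
ft_force: [0.2, 0.4, 0.9]
grip_width: 45.7
```

```bash
python3 - <<'E'
from meas import *
adv((1,-.5,-.3,68,0))
s=cap('side');crop(s,180,60,150,150,4,'s26')
E
```

```text
t 36.48 cmd [602.  -14.   29.8  11.1] meas-cmd [-0. -0.  0.  0.] w 45.7 F [0.2 0.4 0.9]
```

View pics/s26.png

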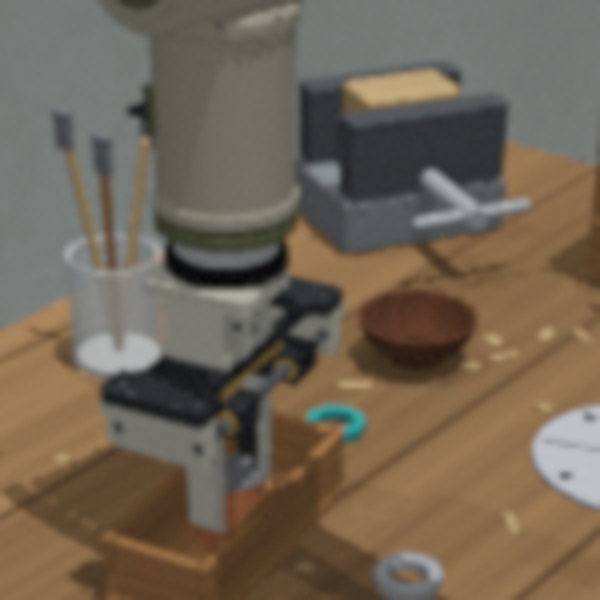

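>>> move_arm(series=[{"travel": [0,0,-0.004],"spin": 0},{"travel": [0,0,-0.008],"spin": 0},{"travel": [0,0,-0.012],"spin": 0},{"travel": [0,0,-0.014],"spin": 0},{"travel": [0,0,-0.014],"spin": 0},{"travel": [0,0,-0.014],"spin": 0},{"travel": [0,0,-0.014],"spin": 0},{"travel": [0,0,-0.01],"spin": 0},{"travel": [0,0,-0.005],"spin": 0},{"travel": [0,0,0],"spin": 0},{"travel": [0,0,0],"spin": 0}])

```text
t: 37.45
tool_pos: [602.0, -14.0, 86.0]
tool_rot: [180.0, -0.0, 11.1]
ft_force: [-0.7, 0.8, -1.2]
grip_width: 45.8
```

```bash
python3 - <<'E'
from meas import *
adv((1,0,0,-95,0))
s=cap('side');crop(s,180,40,150,150,4,'s27')
go(444.6,-280,124.8,12.5,17)
E
```

```text
t 37.45 cmd [602.  -14.  124.8  11.1] meas-cmd [-0. -0.  0. -0.] w 45.8 F [-0.7  0.8 -1.2]
need [-205.8  230.5    0.    -1.4] len 309 per row [-12.11  13.56   0.    -0.08]
```

View pics/s27.png

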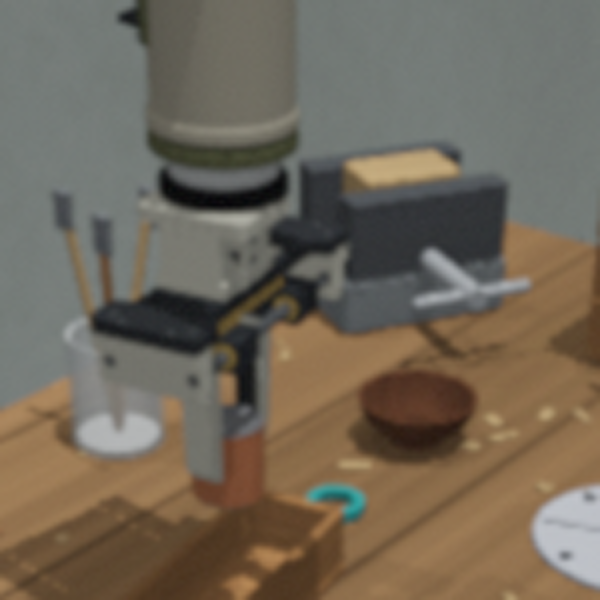

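>>> move_arm(series=[{"travel": [-0.0121,0.01355,0],"spin": 0},{"travel": [-0.0121,0.01355,0],"spin": 0},{"travel": [-0.0121,0.01355,0],"spin": 0},{"travel": [-0.0121,0.01355,0],"spin": 0},{"travel": [-0.0121,0.01355,0],"spin": 0},{"travel": [-0.0121,0.01355,0],"spin": 0},{"travel": [-0.0121,0.01355,0],"spin": 0},{"travel": [-0.0121,0.01355,0],"spin": 0},{"travel": [-0.0121,0.01355,0],"spin": 0},{"travel": [-0.0121,0.01355,0],"spin": 0},{"travel": [-0.0121,0.01355,0],"spin": 0},{"travel": [-0.0121,0.01355,0],"spin": 0},{"travel": [-0.0121,0.01355,0],"spin": 0},{"travel": [-0.0121,0.01355,0],"spin": 0},{"travel": [-0.0121,0.01355,0],"spin": 0},{"travel": [-0.0121,0.01355,0],"spin": 0},{"travel": [-0.0121,0.01355,0],"spin": 0},{"travel": [0,0,0],"spin": -1.4},{"travel": [0,0,0],"spin": 0},{"travel": [0,0,0],"spin": 0}])

```text
t: 39.17
tool_pos: [444.4, -279.1, 85.1]
tool_rot: [-179.9, 0.0, 12.5]
ft_force: [-0.1, -0.4, -1.3]
grip_width: 46.1
```

```bash
python3 - <<'E'
from meas import *
adv((17,-12.1,13.55,0,0),(1,0,0,0,-1.4))
s=cap('side');crop(s,280,70,110,120,6,'s28')
t=cap('top','t28');crop(t,330,150,110,100,6,'t28c')
E
```

```text
t 39.17 cmd [ 444.7 -279.8  124.8   12.5] meas-cmd [-0.3  0.7 -0.8 -0. ] w 46.1 F [-0.1 -0.4 -1.3]
```

View pics/s28.png

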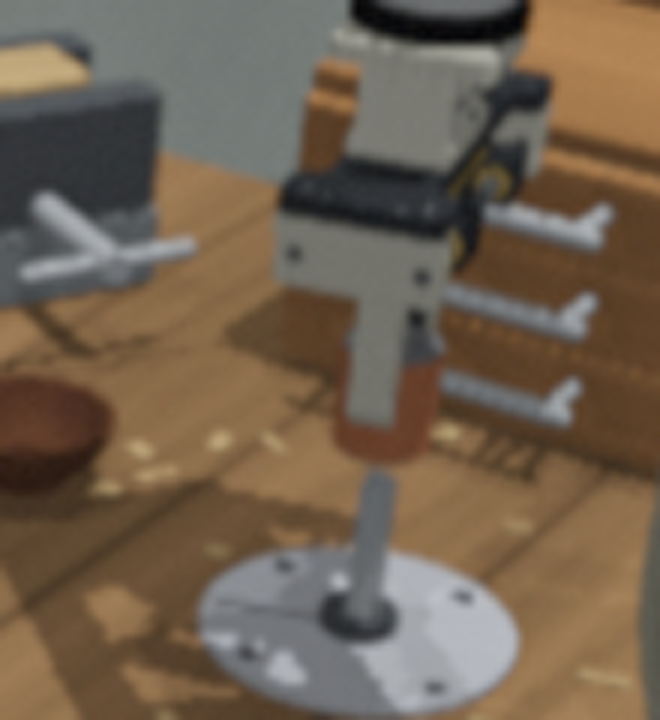

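View pics/t28c.png

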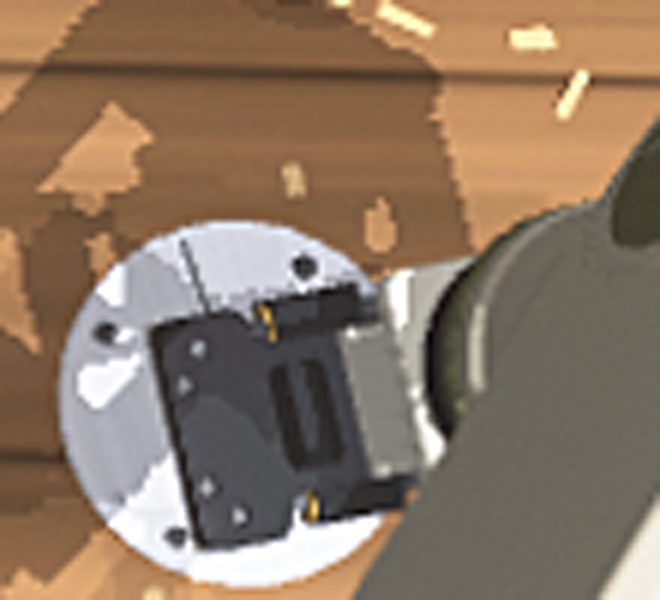

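```bash
python3 - <<'E'
from meas import *
s=cap('side')
adv()
f=lambda p:(proj(s,p)-[280,70])*6
A=s['T'][:3,0]*1; lat=np.array([A[0],A[1],0]);lat/=np.linalg.norm(lat)
for z in (103,110,115):
    c=np.array([444.7,-279.8,z]); print(z,f(c),f(c-23*lat),f(c+23*lat))
print("shaft",f([444.6,-280.1,84]),f([444.6,-280.1,14]))
c,H=hsvcrop(s,325,120,40,30,8);h,sa,v=[H[...,i].astype(int) for i in range(3)]
m=((h<9)|(h>172))&(sa>105)
cv2.imwrite("pics/m28.png",np.hstack([c[:,:,::-1],np.repeat(m[...,None]*255,3,2).astype(np.uint8)]))
for r in range(60,240,12):
    k=np.where(m[r])[0]
    if len(k)>5: print("row",((r+.5)/8-.5+120-70)*6,"edges",((k[0]+.5)/8-.5+325-280)*6,((k[-1]+.5)/8-.5+325-280)*6)
E
```

```text
t 39.32 cmd [ 444.7 -279.8  124.8   12.5] meas-cmd [ 0.3  0.9 -0.3  0. ] w 45.9 F [ 0.2 -0.1 -1.3]
103 [378.23703155 437.95437941] [327.99400813 437.21366576] [428.50510205 438.68611644]
110 [380.0757526  424.22815775] [329.66891421 423.48651009] [430.50795026 424.96034756]
115 [381.39715898 414.36850084] [330.87257968 413.62620202] [431.94732318 415.10099277]
shaft [373.82053319 474.59023503] [356.43820349 604.81956208]
```

View pics/m28.png

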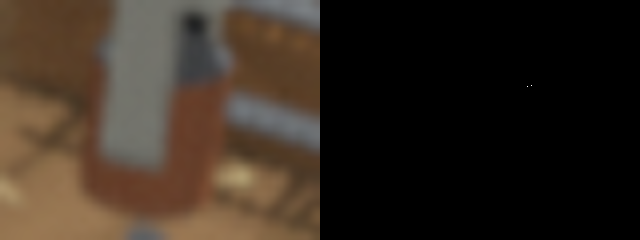

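>>> move_arm(series=[{"travel": [0,0,0.005],"spin": 0},{"travel": [0,0,0.006],"spin": 0},{"travel": [0,0,0.004],"spin": 0},{"travel": [0,0,0.002],"spin": 0},{"travel": [0,0,0],"spin": 0},{"travel": [0,0,0],"spin": 0}])

```text
t: 39.82
tool_pos: [444.5, -279.6, 68.6]
tool_rot: [-180.0, 0.0, 12.6]
ft_force: [-0.6, -0.3, -1.4]
grip_width: 45.8
```

>>> move_arm(series=[{"travel": [0,0,0.001],"spin": 0},{"travel": [0,0,0.001],"spin": 0},{"travel": [0,0,0.001],"spin": 0},{"travel": [0,0,0.001],"spin": 0},{"travel": [0,0,0],"spin": 0}])

```text
t: 40.23
tool_pos: [444.6, -279.8, 64.7]
tool_rot: [-180.0, 0.0, 12.5]
ft_force: [-0.5, 0.0, -1.2]
grip_width: 45.9
```

```bash
python3 - <<'E'
from meas import *
adv((1,0,0,21,0));print(telemetry.sense()['moment'])
s=cap('side');crop(s,310,90,60,90,7,'s29')
E
```

```text
t 40.23 cmd [ 444.7 -279.8  103.8   12.5] meas-cmd [-0.1  0.  -0.2 -0. ] w 45.9 F [-0.5  0.  -1.2]
[-0.0046824  -0.02883313  0.00808035]
```

View pics/s29.png

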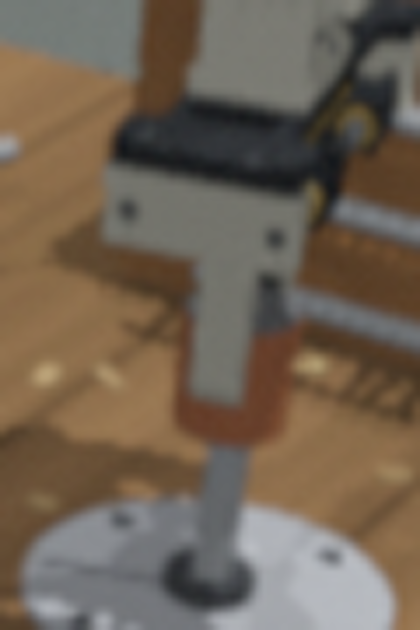

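>>> move_arm(series=[{"travel": [0,0,0.001],"spin": 0},{"travel": [0,0,0.001],"spin": 0},{"travel": [0,0,0.001],"spin": 0},{"travel": [0,0,0.001],"spin": 0},{"travel": [0,0,0],"spin": 0}])

```text
t: 40.7
tool_pos: [444.5, -279.7, 60.6]
tool_rot: [-180.0, 0.0, 12.5]
ft_force: [-0.3, -0.6, -1.9]
grip_width: 45.7
```

>>> move_arm(series=[{"travel": [0,0,0.001],"spin": 0},{"travel": [0,0,0.001],"spin": 0},{"travel": [0,0,0.001],"spin": 0},{"travel": [0,0,0.001],"spin": 0},{"travel": [0,0,0],"spin": 0}])

```text
t: 41.12
tool_pos: [444.5, -279.7, 56.7]
tool_rot: [-180.0, 0.0, 12.6]
ft_force: [0.2, 0.1, -1.8]
grip_width: 45.9
```

>>> move_arm(series=[{"travel": [0,0,0.002],"spin": 0},{"travel": [0,0,0.002],"spin": 0},{"travel": [0,0,0.002],"spin": 0},{"travel": [0,0,0.002],"spin": 0},{"travel": [0,0,0.002],"spin": 0},{"travel": [0,0,0],"spin": 0}])

```text
t: 41.62
tool_pos: [444.4, -279.6, 46.3]
tool_rot: [-180.0, 0.0, 12.6]
ft_force: [-0.9, 0.8, -1.2]
grip_width: 46.0
```

>>> move_arm(series=[{"travel": [0,0,0.003],"spin": 0},{"travel": [0,0,0.003],"spin": 0},{"travel": [0,0,0.003],"spin": 0},{"travel": [0,0,0.003],"spin": 0},{"travel": [0,0,0.003],"spin": 0},{"travel": [0,0,0],"spin": 0}])

```text
t: 42.12
tool_pos: [444.2, -279.4, 31.0]
tool_rot: [-179.9, 0.0, 12.5]
ft_force: [-0.2, 0.5, -1.3]
grip_width: 45.4
```

>>> move_arm(series=[{"travel": [0,0,0.004],"spin": 0},{"travel": [0,0,0.004],"spin": 0},{"travel": [0,0,0.004],"spin": 0},{"travel": [0,0,0.004],"spin": 0},{"travel": [0,0,0.004],"spin": 0},{"travel": [0,0,0],"spin": 0}])

```text
t: 42.62
tool_pos: [444.0, -279.3, 10.7]
tool_rot: [-179.9, 0.1, 12.6]
ft_force: [0.4, -0.4, -1.7]
grip_width: 45.7
```

```bash
python3 - <<'E'
from meas import *
adv((1,0,0,53,0));print(telemetry.sense()['moment'])
s=cap('side');crop(s,310,90,60,90,7,'s30')
E
```

```text
t 42.62 cmd [ 444.7 -279.8   50.8   12.5] meas-cmd [-0.7  0.5 -1.2  0. ] w 45.7 F [ 0.4 -0.4 -1.7]
[ 0.0541073  -0.02551002  0.01222048]
```

View pics/s30.png

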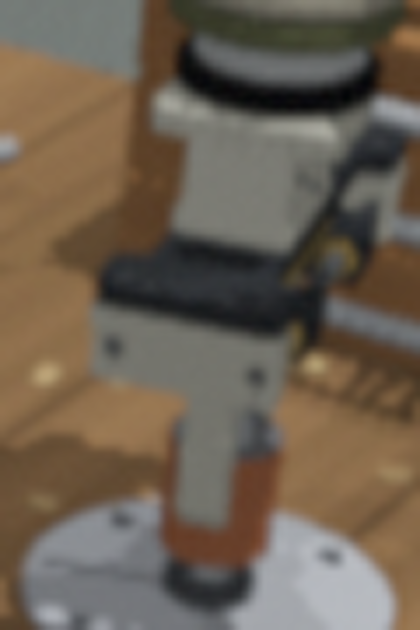

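>>> move_arm(series=[{"travel": [0,0,0.004],"spin": 0},{"travel": [0,0,0.004],"spin": 0},{"travel": [0,0,0.003],"spin": 0},{"travel": [0,0,0.002],"spin": 0},{"travel": [0,0,0.001],"spin": 0},{"travel": [0,0,0],"spin": 0},{"travel": [0,0,0],"spin": 0}])

```text
t: 43.25
tool_pos: [444.7, -279.8, -2.1]
tool_rot: [-180.0, 0.0, 12.5]
ft_force: [-0.4, -1.0, -0.6]
grip_width: 46.2
```

>>> move_arm(series=[{"travel": [0,0,0.0005],"spin": 0},{"travel": [0,0,0.0005],"spin": 0},{"travel": [0,0,0],"spin": 0},{"travel": [0,0,0],"spin": 0}])

```text
t: 43.58
tool_pos: [444.8, -279.8, -3.0]
tool_rot: [180.0, -0.0, 12.6]
ft_force: [-0.2, -0.1, -0.8]
grip_width: 45.6
```

>>> move_arm(series=[{"travel": [0,0,0.0005],"spin": 0},{"travel": [0,0,0],"spin": 0},{"travel": [0,0,0],"spin": 0}])

```text
t: 43.83
tool_pos: [444.8, -279.9, -3.1]
tool_rot: [180.0, -0.0, 12.6]
ft_force: [-1.9, 3.3, 5.1]
grip_width: 45.9
```

```bash
python3 - <<'E'
from meas import *
adv((1,0,0,15.5,0));print(telemetry.sense()['moment'])
s=cap('side');crop(s,310,110,60,90,7,'s31')
E
```

```text
t 43.83 cmd [ 444.7 -279.8   35.3   12.5] meas-cmd [ 0.1 -0.1  0.5  0. ] w 45.9 F [-1.9  3.3  5.1]
[ 0.38182886  0.43098655 -0.0078659 ]
```

View pics/s31.png

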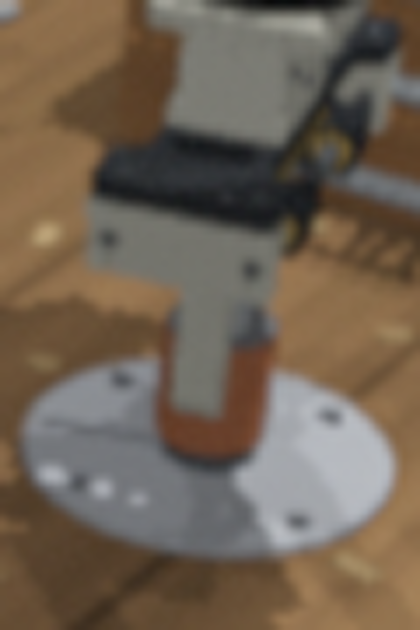

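>>> move_arm(series=[{"travel": [0,0,0],"spin": 0},{"travel": [0,0,0],"spin": 0},{"travel": [0,0,0],"spin": 0},{"travel": [0,0,0],"spin": 0},{"travel": [0,0,0],"spin": 0},{"travel": [0,0,-0.006],"spin": 0},{"travel": [0,0,-0.014],"spin": 0},{"travel": [0,0,-0.02],"spin": 0},{"travel": [0,0,-0.02],"spin": 0},{"travel": [0,0,-0.02],"spin": 0},{"travel": [0,0,-0.02],"spin": 0},{"travel": [0,0,-0.005],"spin": 0},{"travel": [0,0,0],"spin": 0},{"travel": [0,0,0],"spin": 0}], grip=0.8)

```text
t: 45.05
tool_pos: [444.6, -279.8, 101.0]
tool_rot: [180.0, -0.0, 12.5]
ft_force: [0.3, 0.4, -0.5]
grip_width: 74.6
```

```bash
python3 - <<'E'
from meas import *
adv((1,0,0,-105,0))
s=cap('side');crop(s,300,110,80,90,7,'s32')
t=cap('top','t32')
c,H=hsvcrop(t,262,182,32,32); h,sa,v=[H[...,i].astype(int) for i in range(3)]
cv2.imwrite("pics/ring32.png",c[:,:,::-1])
for b in blobs((sa<60)&(v>150),262,182)[:2]: print(np.round(b,1),plane(t,b[0],b[1],10))
E
```

```text
t 45.05 cmd [ 444.7 -279.8  140.3   12.5] meas-cmd [-0.1  0.  -0.4 -0. ] w 74.6 F [ 0.3  0.4 -0.5]
[278.  197.9  18.1  18.3  94.7 252.2] [485.38874282 -52.13639698  10.        ]
```

View pics/s32.png

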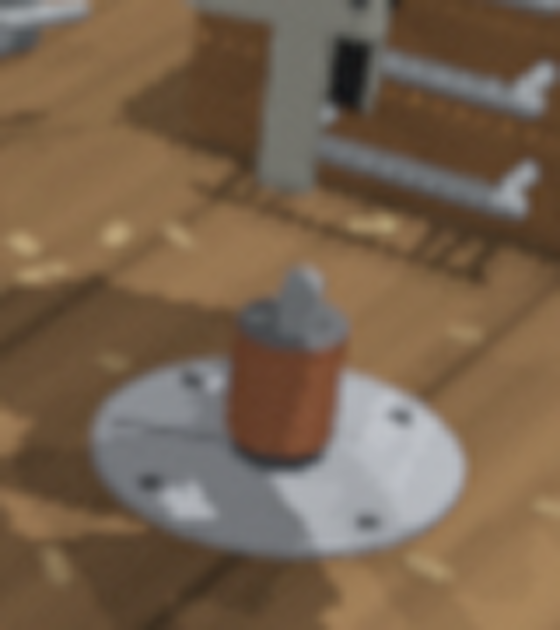

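View pics/t32.png

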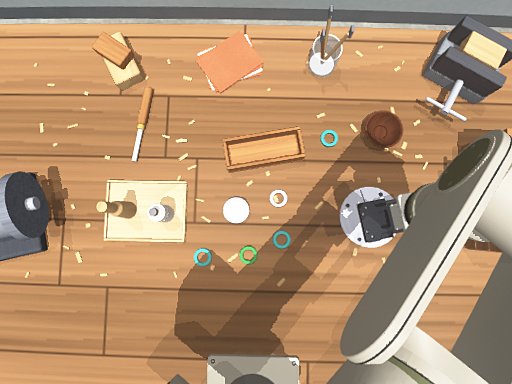

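View pics/ring32.png

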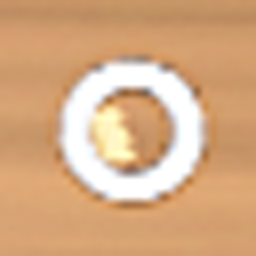

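```bash
python3 - <<'E'
from h import *
go(485.4,-52.2,2,None,12)
E
```

```text
need [  89.2 -213.3  138.3    0. ] len 269 per row [  7.43 -17.78  11.53   0.  ]
```

>>> move_arm(series=[{"travel": [0.00743,-0.01778,0],"spin": 0},{"travel": [0.00743,-0.01778,0],"spin": 0},{"travel": [0.00743,-0.01778,0],"spin": 0},{"travel": [0.00743,-0.01778,0],"spin": 0},{"travel": [0.00743,-0.01778,0],"spin": 0},{"travel": [0.00743,-0.01778,0],"spin": 0},{"travel": [0.00743,-0.01778,0],"spin": 0},{"travel": [0.00743,-0.01778,0],"spin": 0},{"travel": [0.00743,-0.01778,0],"spin": 0},{"travel": [0.00743,-0.01778,0],"spin": 0},{"travel": [0.00743,-0.01778,0],"spin": 0},{"travel": [0.00743,-0.01778,0],"spin": 0},{"travel": [0,0,0.02],"spin": 0},{"travel": [0,0,0.02],"spin": 0},{"travel": [0,0,0.02],"spin": 0},{"travel": [0,0,0.02],"spin": 0},{"travel": [0,0,0.02],"spin": 0},{"travel": [0,0,0.01],"spin": 0},{"travel": [0,0,0],"spin": 0},{"travel": [0,0,0],"spin": 0}])

```text
t: 46.82
tool_pos: [484.3, -52.0, -9.4]
tool_rot: [-179.9, 0.1, 12.5]
ft_force: [0.3, 0.4, -0.1]
grip_width: 74.3
```

```bash
python3 - <<'E'
from h import *
adv((12,7.43,-17.78,0,0),(1,0,0,110,0))
s=cap('side');crop(s,240,120,80,110,6,'s33')
E
```

```text
t 46.82 cmd [485.4 -52.2  30.3  12.5] meas-cmd [-1.1  0.2 -0.8 -0. ] w 74.3 F [ 0.3  0.4 -0.1]
```

View pics/s33.png

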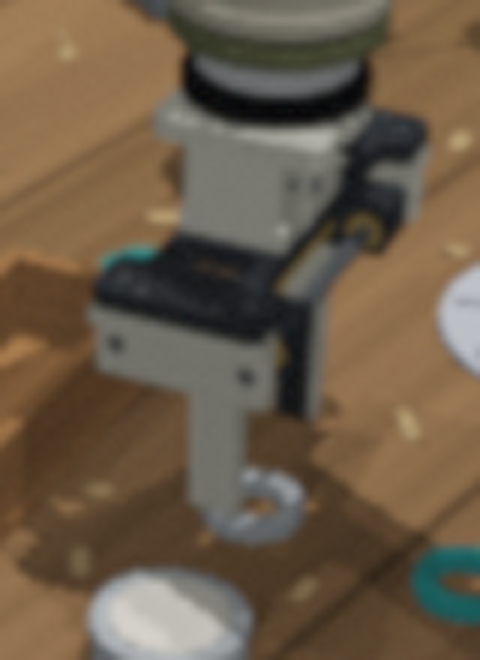

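>>> move_arm(series=[{"travel": [0,0,0.01],"spin": 0},{"travel": [0,0,0.01],"spin": 0},{"travel": [0,0,0.005],"spin": 0},{"travel": [0,0,0.0025],"spin": 0},{"travel": [0,0,0.0007],"spin": 0},{"travel": [0,0,0],"spin": 0},{"travel": [0,0,0],"spin": 0}])

```text
t: 47.45
tool_pos: [485.6, -52.2, -36.5]
tool_rot: [180.0, -0.0, 12.5]
ft_force: [-0.0, 0.5, -0.1]
grip_width: 74.4
```

>>> move_arm(series=[{"travel": [0,0,0],"spin": 0},{"travel": [0,0,0],"spin": 0},{"travel": [0,0,0],"spin": 0},{"travel": [0,0,0],"spin": 0},{"travel": [0,0,0],"spin": 0},{"travel": [0,0,0],"spin": 0},{"travel": [0,0,0],"spin": 0},{"travel": [0,0,0],"spin": 0}], grip=0, force=20)

```text
t: 48.12
tool_pos: [485.5, -52.2, -36.7]
tool_rot: [180.0, -0.0, 12.5]
ft_force: [-0.3, 0.5, 1.5]
grip_width: 42.7
```

>>> move_arm(series=[{"travel": [0,0,-0.005],"spin": 0},{"travel": [0,0,-0.01],"spin": 0},{"travel": [0,0,-0.015],"spin": 0},{"travel": [0,0,-0.02],"spin": 0},{"travel": [0,0,-0.02],"spin": 0},{"travel": [0,0,-0.02],"spin": 0},{"travel": [0,0,-0.01],"spin": 0},{"travel": [0,0,-0.01],"spin": 0},{"travel": [0,0,0],"spin": 0},{"travel": [0,0,0],"spin": 0}])

```text
t: 48.95
tool_pos: [485.5, -52.2, 73.3]
tool_rot: [180.0, -0.0, 12.5]
ft_force: [0.6, 0.9, -0.3]
grip_width: 42.5
```

```bash
python3 - <<'E'
from h import *
adv((1,0,0,28.2,0),(1,0,0,-110,0))
s=cap('side');crop(s,240,90,80,110,6,'s34')
go(444.7,-279.8,112,None,16)
E
```

```text
t 48.95 cmd [485.4 -52.2 112.1  12.5] meas-cmd [ 0.1 -0.   0.  -0. ] w 42.5 F [ 0.6  0.9 -0.3]
need [-8.920e+01  2.133e+02  1.000e-01  0.000e+00] len 231 per row [-5.570e+00  1.333e+01  1.000e-02  0.000e+00]
```

View pics/s34.png

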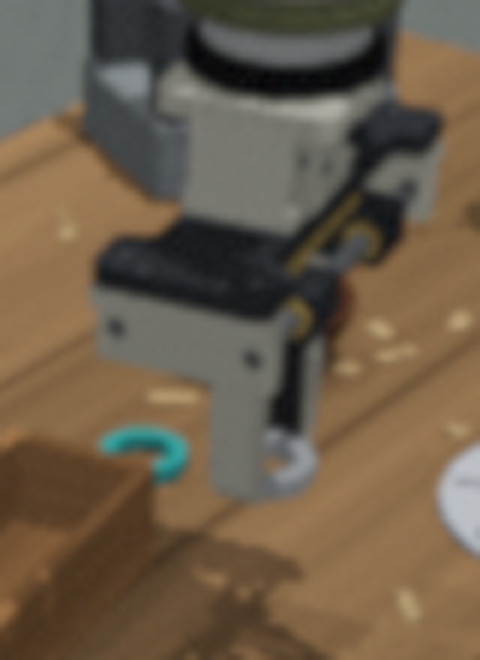

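```bash
python3 - <<'E'
from h import *
s=cap('side');f=lambda p:np.round((proj(s,p)-[240,90]+.5)*6,0)
c=np.array([485.4,-52.2,115.]);a=np.radians(12.5);x=np.array([np.cos(a),np.sin(a),0]);y=np.array([np.sin(a),-np.cos(a),0])
print("centre",f(c));lat=np.array([-.795,-.606,0])
for off in (0,-5,-10,-13): print(off,"ring right edge",f(c+off*x+22*lat), "ring far", f(c+off*x-22*lat))
print("near finger out edges tip",f(c-[0,0,3]-39*y+7.5*x),f(c-[0,0,3]-39*y-7.5*x))
print("far finger inner edges tip",f(c-[0,0,3]+22*y+7.5*x),f(c-[0,0,3]+22*y-7.5*x))
crop(s,268,155,34,30,16,'s35')
E
```

```text
centre [263. 465.]
0 ring right edge [317. 466.] ring far [209. 465.]
-5 ring right edge [329. 469.] ring far [221. 467.]
-10 ring right edge [340. 472.] ring far [232. 470.]
-13 ring right edge [347. 474.] ring far [239. 472.]
near finger out edges tip [208. 512.] [242. 521.]
far finger inner edges tip [267. 444.] [300. 452.]
```

View pics/s35.png

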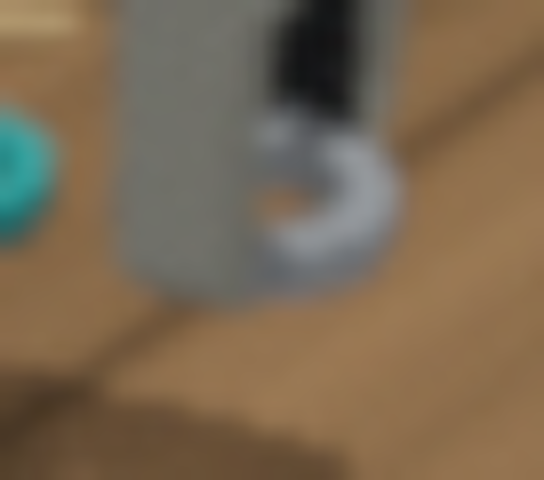

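>>> move_arm(series=[{"travel": [-0.00557,0.01333,0],"spin": 0},{"travel": [-0.00557,0.01333,0],"spin": 0},{"travel": [-0.00557,0.01333,0],"spin": 0},{"travel": [-0.00557,0.01333,0],"spin": 0},{"travel": [-0.00557,0.01333,0],"spin": 0},{"travel": [-0.00557,0.01333,0],"spin": 0},{"travel": [-0.00557,0.01333,0],"spin": 0},{"travel": [-0.00557,0.01333,0],"spin": 0},{"travel": [-0.00557,0.01333,0],"spin": 0},{"travel": [-0.00557,0.01333,0],"spin": 0},{"travel": [-0.00557,0.01333,0],"spin": 0},{"travel": [-0.00557,0.01333,0],"spin": 0},{"travel": [-0.00557,0.01333,0],"spin": 0},{"travel": [-0.00557,0.01333,0],"spin": 0},{"travel": [-0.00557,0.01333,0],"spin": 0},{"travel": [-0.00557,0.01333,0],"spin": 0},{"travel": [0,0,0],"spin": 0},{"travel": [0,0,0],"spin": 0},{"travel": [0,0,0],"spin": 0}])

```text
t: 50.63
tool_pos: [444.4, -279.1, 72.5]
tool_rot: [-179.9, 0.0, 12.5]
ft_force: [-0.2, 0.2, -1.4]
grip_width: 42.5
```

>>> move_arm(series=[{"travel": [0,0,0.006],"spin": 0},{"travel": [0,0,0.006],"spin": 0},{"travel": [0,0,0.006],"spin": 0},{"travel": [0,0,0.004],"spin": 0},{"travel": [0,0,0],"spin": 0},{"travel": [0,0,0],"spin": 0}])

```text
t: 51.13
tool_pos: [444.4, -279.3, 50.6]
tool_rot: [-179.9, 0.0, 12.6]
ft_force: [-0.1, -0.4, -0.7]
grip_width: 42.6
```

```bash
python3 - <<'E'
from h import *
adv((16,-5.57,13.33,0,0),(1,0,0,22,0))
s=cap('side');crop(s,310,100,70,80,8,'s36')
E
```

```text
t 51.13 cmd [ 444.7 -279.7   90.1   12.5] meas-cmd [-0.3  0.5 -0.6  0. ] w 42.6 F [-0.1 -0.4 -0.7]
```

View pics/s36.png

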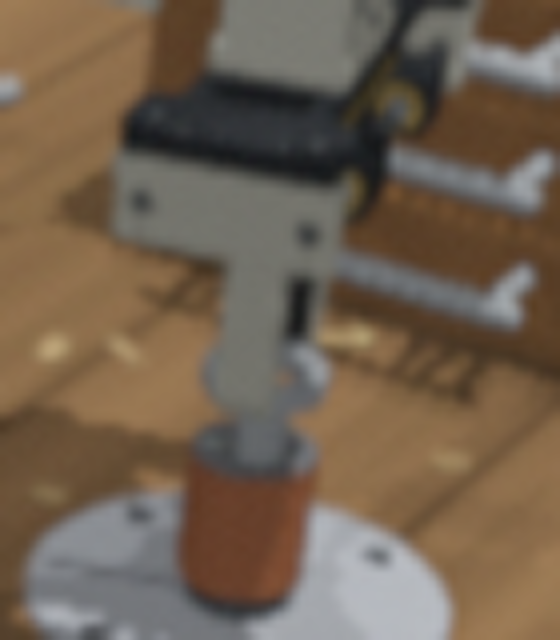

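>>> move_arm(series=[{"travel": [0,0,0.0015],"spin": 0},{"travel": [0,0,0.0015],"spin": 0},{"travel": [0,0,0.0015],"spin": 0},{"travel": [0,0,0.0015],"spin": 0},{"travel": [0,0,0.0015],"spin": 0},{"travel": [0,0,0.0015],"spin": 0},{"travel": [0,0,0],"spin": 0}])

```text
t: 51.77
tool_pos: [444.5, -279.6, 41.8]
tool_rot: [-180.0, 0.0, 12.5]
ft_force: [1.0, 0.0, -1.2]
grip_width: 42.8
```

>>> move_arm(series=[{"travel": [0,0,0.002],"spin": 0},{"travel": [0,0,0.002],"spin": 0},{"travel": [0,0,0.002],"spin": 0},{"travel": [0,0,0.002],"spin": 0},{"travel": [0,0,0.002],"spin": 0},{"travel": [0,0,0.002],"spin": 0},{"travel": [0,0,0.001],"spin": 0},{"travel": [0,0,0],"spin": 0},{"travel": [0,0,0],"spin": 0}])

```text
t: 52.52
tool_pos: [444.7, -279.7, 29.2]
tool_rot: [-180.0, 0.0, 12.6]
ft_force: [0.2, -0.6, -0.6]
grip_width: 42.6
```

>>> move_arm(series=[{"travel": [0,0,0.0005],"spin": 0},{"travel": [0,0,0.0005],"spin": 0},{"travel": [0,0,0],"spin": 0},{"travel": [0,0,0],"spin": 0}])

```text
t: 52.85
tool_pos: [444.7, -279.7, 28.3]
tool_rot: [180.0, -0.0, 12.6]
ft_force: [-0.2, -0.0, -1.3]
grip_width: 42.3
```

```bash
python3 - <<'E'
from h import *
adv((1,0,0,23,0))
s=cap('side');crop(s,310,110,70,80,8,'s37')
E
```

```text
t 52.85 cmd [ 444.7 -279.7   67.1   12.5] meas-cmd [ 0. -0.  0.  0.] w 42.3 F [-0.2 -0.  -1.3]
```

View pics/s37.png

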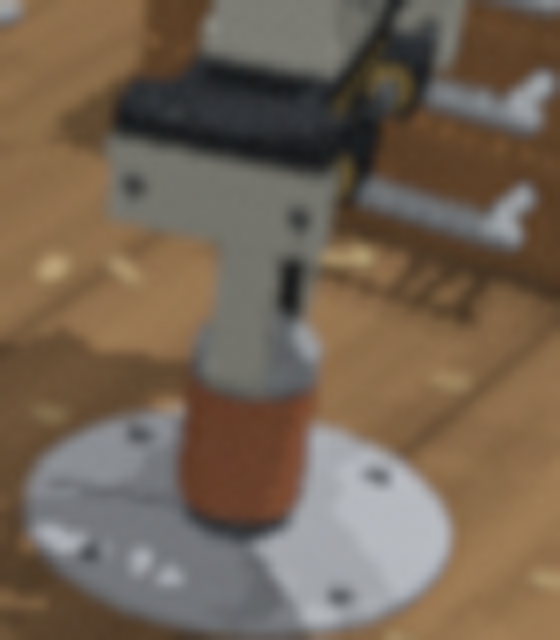

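Step down in half-millimetres until the ring touches.

>>> move_arm(series=[{"travel": [0,0,0.0005],"spin": 0},{"travel": [0,0,0],"spin": 0},{"travel": [0,0,0],"spin": 0}])

```text
t: 53.15
tool_pos: [444.7, -279.8, 27.7]
tool_rot: [-180.0, 0.0, 12.5]
ft_force: [0.3, 0.8, -0.8]
grip_width: 42.4
```

>>> move_arm(series=[{"travel": [0,0,0.0005],"spin": 0},{"travel": [0,0,0],"spin": 0},{"travel": [0,0,0],"spin": 0}])

```text
t: 53.4
tool_pos: [444.8, -279.8, 27.4]
tool_rot: [180.0, -0.0, 12.6]
ft_force: [1.0, -0.6, 0.5]
grip_width: 42.6
```

Contact (force turned up by about 1.5 N). Release and lift.

>>> move_arm(series=[{"travel": [0,0,0],"spin": 0},{"travel": [0,0,0],"spin": 0},{"travel": [0,0,0],"spin": 0},{"travel": [0,0,0],"spin": 0},{"travel": [0,0,0],"spin": 0},{"travel": [0,0,0],"spin": 0},{"travel": [0,0,-0.006],"spin": 0},{"travel": [0,0,-0.014],"spin": 0},{"travel": [0,0,-0.02],"spin": 0},{"travel": [0,0,-0.02],"spin": 0},{"travel": [0,0,-0.02],"spin": 0},{"travel": [0,0,-0.02],"spin": 0},{"travel": [0,0,-0.02],"spin": 0},{"travel": [0,0,0],"spin": 0},{"travel": [0,0,0],"spin": 0}], grip=0.85)

```text
t: 54.65
tool_pos: [445.7, -280.5, 149.0]
tool_rot: [179.9, -0.1, 12.6]
ft_force: [-0.2, -0.6, 0.2]
grip_width: 79.0
```

```bash
python3 - <<'E'
from meas import *
adv((1,0,0,1,0),(1,0,0,-120,0))
s=cap('side');crop(s,310,110,70,80,8,'s38')
t=cap('top','t38');crop(t,95,170,100,80,7,'t38c')
x0,y0=140,195
def f(x0,y0,w,h,fn,z,amin=100):
    c,H=hsvcrop(t,x0,y0,w,h)
    for b in blobs(fn(*[H[...,i].astype(int) for i in range(3)]),x0,y0,amin=amin)[:3]: print(np.round(b,1),np.round(plane(t,b[0],b[1],z),1))
print("bottle");f(145,200,30,28,lambda h,s,v:(v>225)&(s<50),94)
print("mtop");f(95,198,14,18,lambda h,s,v:(v>205)&(s>60)&(h<30),161)
E
```

```text
t 54.65 cmd [ 444.7 -279.7  186.1   12.5] meas-cmd [ 1.  -0.7  1.7  0. ] w 79.0 F [-0.2 -0.6  0.2]
bottle
[153.4 215.2  23.2  42.7 175.4 481.2] [433.3 229.1  94. ]
mtop
[100.9 206.3  11.3  12.   32.2  99.3] [446.9 319.7 161. ]
[101.2 198.2   7.4  13.8 102.1  12.2] [463.8 320.2 161. ]
[105.1 213.7   2.4   3.8  25.8   3.8] [432.1 309.7 161. ]
```

View pics/s38.png

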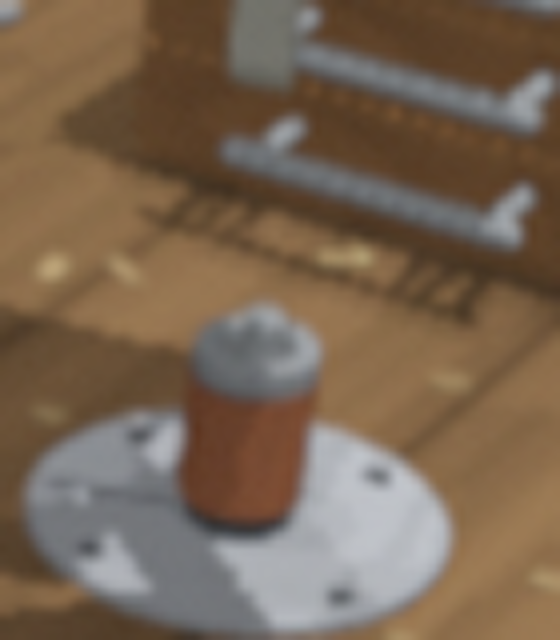

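View pics/t38c.png

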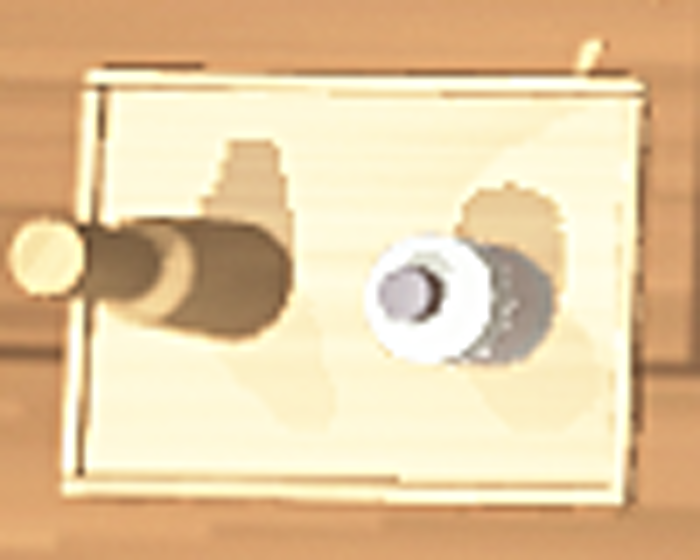

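>>> move_arm(series=[{"travel": [0,0,0],"spin": -6.82},{"travel": [0,0,0],"spin": -6.82},{"travel": [0,0,0],"spin": -6.82},{"travel": [0,0,0],"spin": -6.82},{"travel": [0,0,0],"spin": -6.82},{"travel": [0,0,0],"spin": -6.82},{"travel": [0,0,0],"spin": -6.82},{"travel": [0,0,0],"spin": -6.82},{"travel": [0,0,0],"spin": -6.82},{"travel": [0,0,0],"spin": -6.82},{"travel": [0,0,0],"spin": -6.82},{"travel": [0,0,0],"spin": -6.82},{"travel": [0,0,0],"spin": -6.82}], grip=1)

```text
t: 55.83
tool_pos: [443.8, -279.0, 145.3]
tool_rot: [-179.9, -0.1, 101.5]
ft_force: [0.7, 0.0, -0.1]
grip_width: 92.9
```

```bash
python3 - <<'E'
from meas import *
adv((13,0,0,0,-6.82)); go(440,225,186.1,101.1,20)
t=cap('top')
print(plane(t,95+430.5/7-.5,170+298.5/7-.5,94), plane(t,95+404/7-.5,170+292/7-.5,121))
E
```

```text
t 55.83 cmd [ 444.7 -279.7  186.1  101.2] meas-cmd [-1.   0.8 -2.   0.3] w 92.9 F [ 0.7  0.  -0.1]
need [4.96e+02 9.35e+01 0.00e+00 1.00e-01] len 505 per row [2.48e+01 4.67e+00 0.00e+00 1.00e-02]
[440.2175369 223.5913219  94.       ] [441.08170717 224.09779321 121.        ]
```

>>> move_arm(series=[{"travel": [0.0248,0.0047,0],"spin": 0},{"travel": [0.0248,0.0047,0],"spin": 0},{"travel": [0.0248,0.0047,0],"spin": 0},{"travel": [0.0248,0.0047,0],"spin": 0},{"travel": [0.0248,0.0047,0],"spin": 0},{"travel": [0.0248,0.0047,0],"spin": 0},{"travel": [0.0248,0.0047,0],"spin": 0},{"travel": [0.0248,0.0047,0],"spin": 0},{"travel": [0.0248,0.0047,0],"spin": 0},{"travel": [0.0248,0.0047,0],"spin": 0},{"travel": [0.0248,0.0047,0],"spin": 0},{"travel": [0.0248,0.0047,0],"spin": 0},{"travel": [0.0248,0.0047,0],"spin": 0},{"travel": [0.0248,0.0047,0],"spin": 0},{"travel": [0.0248,0.0047,0],"spin": 0},{"travel": [0.0248,0.0047,0],"spin": 0},{"travel": [0.0248,0.0047,0],"spin": 0},{"travel": [0.0248,0.0047,0],"spin": 0},{"travel": [0.0248,0.0047,0],"spin": 0},{"travel": [0.0248,0.0047,0],"spin": 0}])

```text
t: 57.55
tool_pos: [439.4, 226.0, 145.8]
tool_rot: [-179.9, 0.0, 101.0]
ft_force: [0.1, 0.1, 0.1]
grip_width: 93.0
```

```bash
python3 - <<'E'
from meas import *
adv((20,24.8,4.7,0,0)); go(440,224.6,63.3,101.1,10)
E
```

```text
t 57.55 cmd [440.5 225.1 186.1 101.2] meas-cmd [-1.1  1.  -1.4 -0.2] w 93.0 F [0.1 0.1 0.1]
need [-4.000e-01 -6.000e-01  1.228e+02  1.000e-01] len 123 per row [-4.000e-02 -6.000e-02  1.228e+01  1.000e-02]
```

>>> move_arm(series=[{"travel": [-0.0004,-0.0006,0],"spin": 0},{"travel": [0,0,0.0123],"spin": 0},{"travel": [0,0,0.0123],"spin": 0},{"travel": [0,0,0.0123],"spin": 0},{"travel": [0,0,0.0123],"spin": 0},{"travel": [0,0,0.0123],"spin": 0},{"travel": [0,0,0.0123],"spin": 0},{"travel": [0,0,0.0123],"spin": 0},{"travel": [0,0,0.0123],"spin": 0},{"travel": [0,0,0.0123],"spin": 0},{"travel": [0,0,0.0123],"spin": 0},{"travel": [0,0,0],"spin": 0},{"travel": [0,0,0],"spin": 0}])

```text
t: 58.63
tool_pos: [439.2, 224.3, 23.3]
tool_rot: [-179.9, 0.0, 101.2]
ft_force: [1.2, -0.7, -0.4]
grip_width: 93.0
```

```bash
python3 - <<'E'
from meas import *
adv((1,-.4,-.6,123,0))
s=cap('side');crop(s,130,110,140,190,3,'s39')
E
```

```text
t 58.63 cmd [440.  224.6  63.1 101.2] meas-cmd [-0.8 -0.3 -1.   0. ] w 93.0 F [ 1.2 -0.7 -0.4]
```

View pics/s39.png

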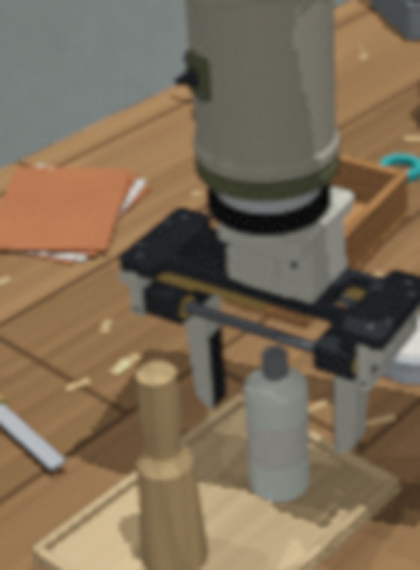

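>>> move_arm(series=[{"travel": [0,0,0],"spin": 0},{"travel": [0,0,0],"spin": 0},{"travel": [0,0,0],"spin": 0},{"travel": [0,0,0],"spin": 0},{"travel": [0,0,0],"spin": 0},{"travel": [0,0,0],"spin": 0},{"travel": [0,0,0],"spin": 0},{"travel": [0,0,0],"spin": 0},{"travel": [0,0,0],"spin": 0},{"travel": [0,0,0],"spin": 0}], grip=0, force=25)

```text
t: 59.52
tool_pos: [440.0, 224.5, 24.2]
tool_rot: [180.0, 0.0, 101.2]
ft_force: [-0.0, 0.4, -0.1]
grip_width: 41.4
```

>>> move_arm(series=[{"travel": [0,0,-0.004],"spin": 0},{"travel": [0,0,-0.008],"spin": 0},{"travel": [0,0,-0.012],"spin": 0},{"travel": [0,0,-0.014],"spin": 0},{"travel": [0,0,-0.014],"spin": 0},{"travel": [0,0,-0.012],"spin": 0},{"travel": [0,0,-0.006],"spin": 0},{"travel": [0,0,-0.002],"spin": 0},{"travel": [0,0,0],"spin": 0}])

```text
t: 60.27
tool_pos: [440.4, 224.7, 97.0]
tool_rot: [179.9, -0.0, 101.2]
ft_force: [-1.0, 0.2, -1.9]
grip_width: 42.0
```

```bash
python3 - <<'E'
from meas import *
adv((1,0,0,-72,0)); go(612,-65,135.1,101.1,17)
s=cap('side');crop(s,130,90,140,190,3,'s40')
E
```

```text
t 60.27 cmd [440.  224.6 135.1 101.2] meas-cmd [0.4 0.2 0.8 0. ] w 42.0 F [-1.   0.2 -1.9]
need [-3.175e+02  1.124e+02  0.000e+00  1.000e-01] len 337 per row [-1.868e+01  6.610e+00  0.000e+00  1.000e-02]
```

View pics/s40.png

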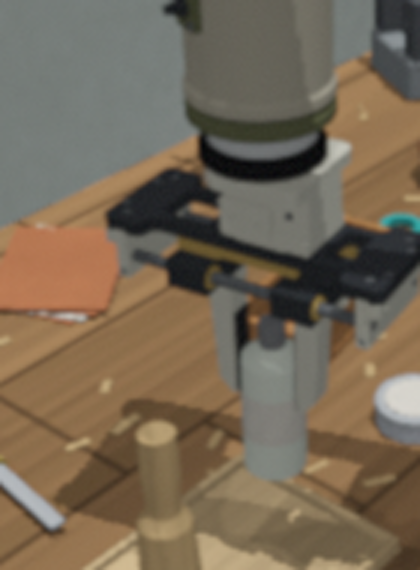

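>>> move_arm(series=[{"travel": [-0.00915,0.0034,0],"spin": 0},{"travel": [-0.0187,0.0066,0],"spin": 0},{"travel": [-0.0187,0.0066,0],"spin": 0},{"travel": [-0.0187,0.0066,0],"spin": 0},{"travel": [-0.0187,0.0066,0],"spin": 0},{"travel": [-0.0187,0.0066,0],"spin": 0},{"travel": [-0.0187,0.0066,0],"spin": 0},{"travel": [-0.0187,0.0066,0],"spin": 0},{"travel": [-0.0187,0.0066,0],"spin": 0},{"travel": [-0.0187,0.0066,0],"spin": 0},{"travel": [-0.0187,0.0066,0],"spin": 0},{"travel": [-0.0187,0.0066,0],"spin": 0},{"travel": [-0.0187,0.0066,0],"spin": 0},{"travel": [-0.0187,0.0066,0],"spin": 0},{"travel": [-0.0187,0.0066,0],"spin": 0},{"travel": [-0.0187,0.0066,0],"spin": 0},{"travel": [-0.0187,0.0066,0],"spin": 0},{"travel": [-0.00915,0.0034,0],"spin": 0},{"travel": [0,0,0],"spin": 0},{"travel": [0,0,0],"spin": 0}])

```text
t: 61.98
tool_pos: [611.3, -65.2, 95.3]
tool_rot: [-179.9, -0.1, 101.2]
ft_force: [-0.0, 0.3, -1.6]
grip_width: 41.7
```

```bash
python3 - <<'E'
from meas import *
adv((1,-317.5,112.4,0,0))
s=cap('side');crop(s,180,60,130,150,4,'s41')
E
```

```text
t 61.98 cmd [612.  -65.  135.1 101.2] meas-cmd [-0.7 -0.2 -0.9 -0.1] w 41.7 F [-0.   0.3 -1.6]
```

View pics/s41.png

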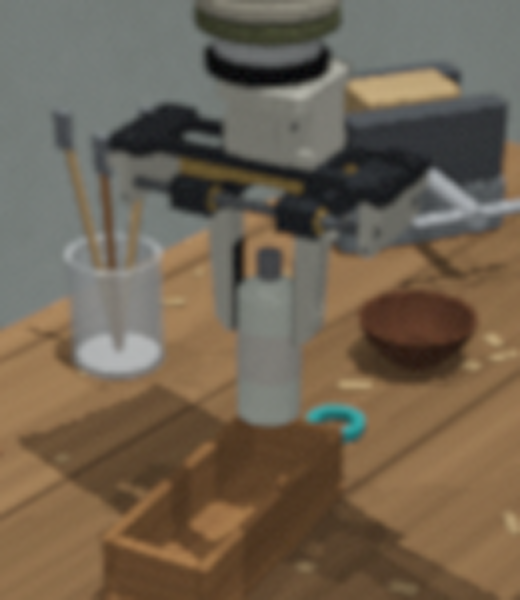

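>>> move_arm(series=[{"travel": [0,0,0.006],"spin": 0},{"travel": [0,0,0.01],"spin": 0},{"travel": [0,0,0.01],"spin": 0},{"travel": [0,0,0.01],"spin": 0},{"travel": [0,0,0.01],"spin": 0},{"travel": [0,0,0.01],"spin": 0},{"travel": [0,0,0.006],"spin": 0},{"travel": [0,0,0.004],"spin": 0},{"travel": [0,0,0.002],"spin": 0},{"travel": [0,0,0.001],"spin": 0},{"travel": [0,0,0],"spin": 0},{"travel": [0,0,0],"spin": 0}])

```text
t: 63.03
tool_pos: [612.5, -65.1, 27.9]
tool_rot: [179.9, 0.0, 101.2]
ft_force: [-0.6, 0.3, -1.6]
grip_width: 41.5
```

>>> move_arm(series=[{"travel": [0,0,0.0005],"spin": 0},{"travel": [0,0,0.0005],"spin": 0},{"travel": [0,0,0],"spin": 0},{"travel": [0,0,0],"spin": 0}])

```text
t: 63.37
tool_pos: [612.1, -65.0, 26.4]
tool_rot: [180.0, 0.0, 101.2]
ft_force: [-0.2, -0.4, -2.4]
grip_width: 41.3
```

>>> move_arm(series=[{"travel": [0,0,0.0005],"spin": 0},{"travel": [0,0,0],"spin": 0},{"travel": [0,0,0],"spin": 0}])

```text
t: 63.62
tool_pos: [612.2, -65.1, 26.2]
tool_rot: [180.0, 0.0, 101.2]
ft_force: [-1.2, -0.1, 3.4]
grip_width: 41.3
```

>>> move_arm(series=[{"travel": [0,0,0.0005],"spin": 0},{"travel": [0,0,0],"spin": 0},{"travel": [0,0,0],"spin": 0}])

```text
t: 63.87
tool_pos: [612.3, -65.1, 26.2]
tool_rot: [180.0, 0.0, 101.2]
ft_force: [-3.3, 0.7, 7.1]
grip_width: 41.5
```

Contact with the rack floor. Release, rise, check.

>>> move_arm(series=[{"travel": [0,0,-0.0005],"spin": 0},{"travel": [0,0,0],"spin": 0},{"travel": [0,0,0],"spin": 0},{"travel": [0,0,0],"spin": 0},{"travel": [0,0,0],"spin": 0},{"travel": [0,0,0],"spin": 0},{"travel": [0,0,0],"spin": 0},{"travel": [0,0,-0.006],"spin": 0},{"travel": [0,0,-0.014],"spin": 0},{"travel": [0,0,-0.02],"spin": 0},{"travel": [0,0,-0.02],"spin": 0},{"travel": [0,0,-0.02],"spin": 0},{"travel": [0,0,-0.02],"spin": 0},{"travel": [0,0,-0.02],"spin": 0},{"travel": [0,0,0],"spin": 0},{"travel": [0,0,0],"spin": 0}], grip=1)

```text
t: 65.2
tool_pos: [613.6, -65.3, 148.7]
tool_rot: [179.7, 0.1, 101.2]
ft_force: [-0.5, 0.1, -1.1]
grip_width: 92.7
```

```bash
python3 - <<'E'
from meas import *
adv((1,0,0,71,0),(1,0,0,-120.5,0)); go(449.9,319.7,185.6,101.1,20)
s=cap('side');crop(s,180,60,130,150,4,'s42')
E
```

```text
t 65.2 cmd [612.  -65.  184.6 101.2] meas-cmd [ 1.6 -0.3  3.   0. ] w 92.7 F [-0.5  0.1 -1.1]
need [ 4.089e+02 -8.420e+01 -1.000e+00  1.000e-01] len 417 per row [ 2.044e+01 -4.210e+00 -5.000e-02  1.000e-02]
```

View pics/s42.png

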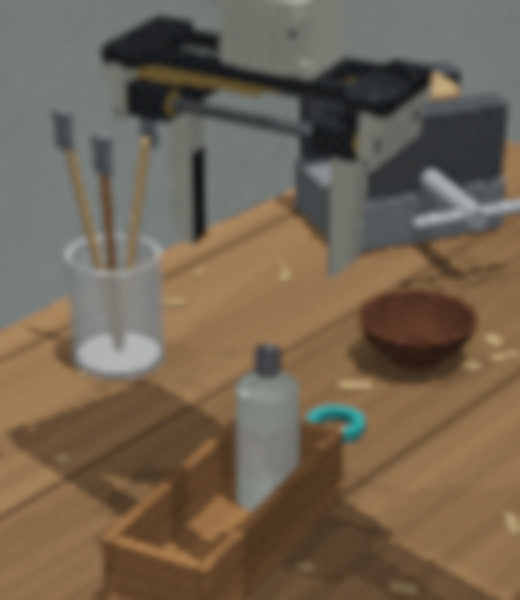

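Bottle stands in the rack at its original place. Now the mallet.

>>> move_arm(series=[{"travel": [0.0204,-0.0042,0],"spin": 0},{"travel": [0.0204,-0.0042,0],"spin": 0},{"travel": [0.0204,-0.0042,0],"spin": 0},{"travel": [0.0204,-0.0042,0],"spin": 0},{"travel": [0.0204,-0.0042,0],"spin": 0},{"travel": [0.0204,-0.0042,0],"spin": 0},{"travel": [0.0204,-0.0042,0],"spin": 0},{"travel": [0.0204,-0.0042,0],"spin": 0},{"travel": [0.0204,-0.0042,0],"spin": 0},{"travel": [0.0204,-0.0042,0],"spin": 0},{"travel": [0.0204,-0.0042,0],"spin": 0},{"travel": [0.0204,-0.0042,0],"spin": 0},{"travel": [0.0204,-0.0042,0],"spin": 0},{"travel": [0.0204,-0.0042,0],"spin": 0},{"travel": [0.0204,-0.0042,0],"spin": 0},{"travel": [0.0204,-0.0042,0],"spin": 0},{"travel": [0.0204,-0.0042,0],"spin": 0},{"travel": [0.0204,-0.0042,0],"spin": 0},{"travel": [0.0204,-0.0042,0],"spin": 0},{"travel": [0.0204,-0.0042,0],"spin": 0}])

```text
t: 66.92
tool_pos: [448.8, 319.2, 144.1]
tool_rot: [-179.9, 0.1, 101.2]
ft_force: [0.4, 0.8, -0.3]
grip_width: 93.2
```

>>> move_arm(series=[{"travel": [0.0009,-0.0002,0],"spin": 0},{"travel": [0,0,0],"spin": 0},{"travel": [0,0,0],"spin": 0},{"travel": [0,0,0.012],"spin": 0},{"travel": [0,0,0.012],"spin": 0},{"travel": [0,0,0.012],"spin": 0},{"travel": [0,0,0.012],"spin": 0},{"travel": [0,0,0.012],"spin": 0},{"travel": [0,0,0.009],"spin": 0},{"travel": [0,0,0],"spin": 0},{"travel": [0,0,0],"spin": 0}])

```text
t: 67.83
tool_pos: [449.3, 319.3, 75.8]
tool_rot: [-179.9, 0.0, 101.2]
ft_force: [0.6, 0.2, -0.2]
grip_width: 93.3
```

```bash
python3 - <<'E'
from meas import *
adv((20,20.4,-4.2,0,0),(1,.9,-.2,69,0)); go(449.9,319.7,115.6,101.1,1)
s=cap('side');crop(s,110,130,150,190,3,'s43')
E
```

```text
t 67.83 cmd [449.9 319.7 115.6 101.2] meas-cmd [-0.6 -0.4 -1.  -0. ] w 93.3 F [ 0.6  0.2 -0.2]
need [-0.   0.   0.   0.1] len 0 per row [-0.01  0.01  0.03  0.11]
```

View pics/s43.png

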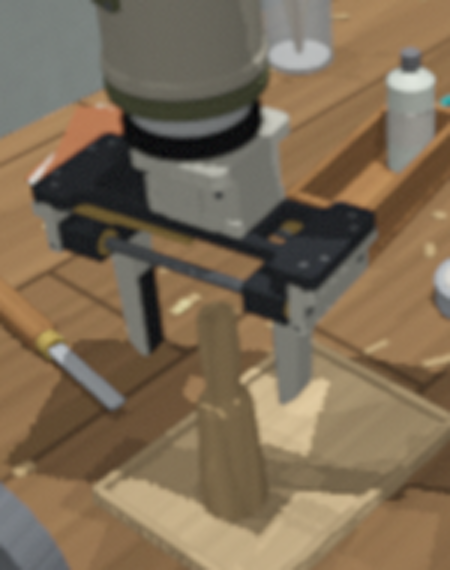

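>>> move_arm(series=[{"travel": [0,0,0],"spin": 0},{"travel": [0,0,0],"spin": 0},{"travel": [0,0,0],"spin": 0},{"travel": [0,0,0],"spin": 0},{"travel": [0,0,0],"spin": 0},{"travel": [0,0,0],"spin": 0},{"travel": [0,0,0],"spin": 0},{"travel": [0,0,0],"spin": 0},{"travel": [0,0,0],"spin": 0},{"travel": [0,0,0],"spin": 0},{"travel": [0,0,0],"spin": 0},{"travel": [0,0,0],"spin": 0},{"travel": [0,0,0],"spin": 0}], grip=0, force=30)

```text
t: 68.97
tool_pos: [449.6, 319.7, 76.7]
tool_rot: [-180.0, -0.0, 101.2]
ft_force: [-0.8, -0.5, 0.5]
grip_width: 24.0
```

>>> move_arm(series=[{"travel": [0,0,-0.004],"spin": 0},{"travel": [0,0,-0.008],"spin": 0},{"travel": [0,0,-0.012],"spin": 0},{"travel": [0,0,-0.014],"spin": 0},{"travel": [0,0,-0.014],"spin": 0},{"travel": [0,0,-0.012],"spin": 0},{"travel": [0,0,-0.006],"spin": 0},{"travel": [0,0,-0.002],"spin": 0},{"travel": [0,0,0],"spin": 0}])

```text
t: 69.72
tool_pos: [450.3, 319.9, 149.5]
tool_rot: [179.9, -0.0, 101.2]
ft_force: [-0.5, -0.6, -2.7]
grip_width: 23.9
```

```bash
python3 - <<'E'
from meas import *
adv((1,0,0,-72,0)); go(594.8,37.4,187.6,101.1,16)
s=cap('side');crop(s,110,110,150,190,3,'s44')
E
```

```text
t 69.72 cmd [449.9 319.7 187.6 101.2] meas-cmd [ 0.4  0.2  0.8 -0. ] w 23.9 F [-0.5 -0.6 -2.7]
need [-3.051e+02  8.730e+01  0.000e+00  1.000e-01] len 317 per row [-1.907e+01  5.450e+00  0.000e+00  1.000e-02]
```

View pics/s44.png

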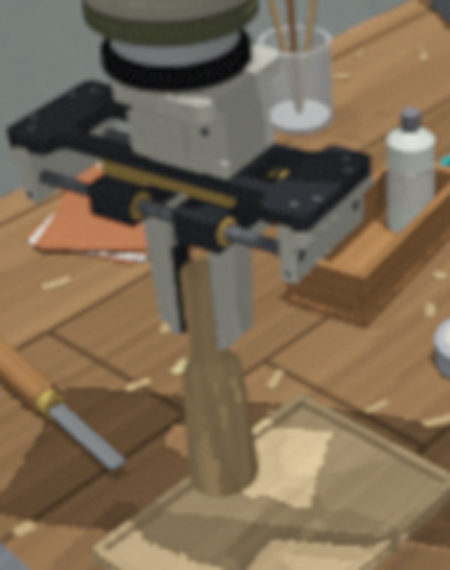

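>>> move_arm(series=[{"travel": [-0.01005,0.00285,0],"spin": 0},{"travel": [-0.019,0.00544,0],"spin": 0},{"travel": [-0.019,0.00544,0],"spin": 0},{"travel": [-0.019,0.00544,0],"spin": 0},{"travel": [-0.019,0.00544,0],"spin": 0},{"travel": [-0.019,0.00544,0],"spin": 0},{"travel": [-0.019,0.00544,0],"spin": 0},{"travel": [-0.019,0.00544,0],"spin": 0},{"travel": [-0.019,0.00544,0],"spin": 0},{"travel": [-0.019,0.00544,0],"spin": 0},{"travel": [-0.019,0.00544,0],"spin": 0},{"travel": [-0.019,0.00544,0],"spin": 0},{"travel": [-0.019,0.00544,0],"spin": 0},{"travel": [-0.019,0.00544,0],"spin": 0},{"travel": [-0.019,0.00544,0],"spin": 0},{"travel": [-0.019,0.00544,0],"spin": 0},{"travel": [-0.01005,0.00285,0],"spin": 0},{"travel": [0,0,0],"spin": 0},{"travel": [0,0,0],"spin": 0},{"travel": [0,0,0],"spin": 0}])

```text
t: 71.43
tool_pos: [594.2, 38.1, 148.3]
tool_rot: [-179.9, -0.0, 101.2]
ft_force: [0.0, -0.0, -2.6]
grip_width: 23.9
```

```bash
python3 - <<'E'
from meas import *
adv((1,-305.1,87.3,0,0))
s=cap('side');crop(s,180,60,130,170,4,'s45')
E
```

```text
t 71.43 cmd [594.8  37.4 187.6 101.2] meas-cmd [-0.6  0.7 -0.5  0. ] w 23.9 F [ 0.  -0.  -2.6]
```

View pics/s45.png

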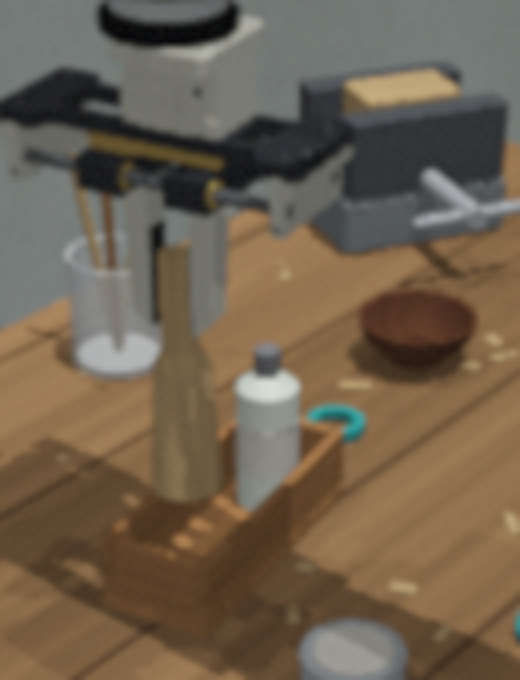

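>>> move_arm(series=[{"travel": [0,0,0.006],"spin": 0},{"travel": [0,0,0.01],"spin": 0},{"travel": [0,0,0.01],"spin": 0},{"travel": [0,0,0.01],"spin": 0},{"travel": [0,0,0.01],"spin": 0},{"travel": [0,0,0.01],"spin": 0},{"travel": [0,0,0.006],"spin": 0},{"travel": [0,0,0.003],"spin": 0},{"travel": [0,0,0.002],"spin": 0},{"travel": [0,0,0.001],"spin": 0},{"travel": [0,0,0],"spin": 0},{"travel": [0,0,0],"spin": 0}])

```text
t: 72.48
tool_pos: [595.3, 37.4, 81.3]
tool_rot: [179.9, 0.0, 101.2]
ft_force: [0.1, -0.2, -1.9]
grip_width: 23.5
```

>>> move_arm(series=[{"travel": [0,0,0.0005],"spin": 0},{"travel": [0,0,0.0005],"spin": 0},{"travel": [0,0,0],"spin": 0},{"travel": [0,0,0],"spin": 0}])

```text
t: 72.82
tool_pos: [594.9, 37.4, 79.8]
tool_rot: [180.0, 0.0, 101.2]
ft_force: [0.6, 0.1, -2.8]
grip_width: 24.0
```

>>> move_arm(series=[{"travel": [0,0,0.0005],"spin": 0},{"travel": [0,0,0.0003],"spin": 0},{"travel": [0,0,0],"spin": 0},{"travel": [0,0,0],"spin": 0}])

```text
t: 73.15
tool_pos: [594.8, 37.4, 78.9]
tool_rot: [-180.0, -0.0, 101.2]
ft_force: [0.3, -0.2, -2.4]
grip_width: 23.8
```

>>> move_arm(series=[{"travel": [0,0,0.0005],"spin": 0},{"travel": [0,0,0],"spin": 0},{"travel": [0,0,0],"spin": 0}])

```text
t: 73.4
tool_pos: [595.0, 37.4, 78.7]
tool_rot: [180.0, 0.0, 101.2]
ft_force: [-1.2, -0.7, 0.1]
grip_width: 23.6
```

>>> move_arm(series=[{"travel": [0,0,0.0004],"spin": 0},{"travel": [0,0,0],"spin": 0},{"travel": [0,0,0],"spin": 0}])

```text
t: 73.65
tool_pos: [595.2, 37.3, 78.7]
tool_rot: [180.0, 0.0, 101.2]
ft_force: [-1.4, -0.2, 4.1]
grip_width: 24.1
```

Contact. Release, rise, then draw back out of the view for the last check.

>>> move_arm(series=[{"travel": [0,0,0],"spin": 0},{"travel": [0,0,0],"spin": 0},{"travel": [0,0,0],"spin": 0},{"travel": [0,0,0],"spin": 0},{"travel": [0,0,0],"spin": 0},{"travel": [0,0,0],"spin": 0},{"travel": [0,0,-0.006],"spin": 0},{"travel": [0,0,-0.014],"spin": 0},{"travel": [0,0,-0.02],"spin": 0},{"travel": [0,0,-0.02],"spin": 0},{"travel": [0,0,-0.02],"spin": 0},{"travel": [0,0,-0.02],"spin": 0},{"travel": [0,0,-0.02],"spin": 0},{"travel": [0,0,0],"spin": 0},{"travel": [0,0,0],"spin": 0}], grip=0.8)

```text
t: 74.9
tool_pos: [596.2, 37.4, 200.9]
tool_rot: [179.7, 0.1, 101.2]
ft_force: [0.5, -0.9, -0.9]
grip_width: 74.5
```

```bash
python3 - <<'E'
from meas import *
adv((1,0,0,70.7,0),(1,0,0,-120,0)); go(450,330,236,101.1,14)
E
```

```text
t 74.9 cmd [594.8  37.4 236.9 101.2] meas-cmd [ 1.4 -0.   2.9  0. ] w 74.5 F [ 0.5 -0.9 -0.9]
need [ 3.152e+02 -8.520e+01  9.000e-01  1.000e-01] len 326 per row [ 2.251e+01 -6.080e+00  7.000e-02  1.000e-02]
```

>>> move_arm(series=[{"travel": [0.0225,-0.0061,0],"spin": 0},{"travel": [0.0225,-0.0061,0],"spin": 0},{"travel": [0.0225,-0.0061,0],"spin": 0},{"travel": [0.0225,-0.0061,0],"spin": 0},{"travel": [0.0225,-0.0061,0],"spin": 0},{"travel": [0.0225,-0.0061,0],"spin": 0},{"travel": [0.0225,-0.0061,0],"spin": 0},{"travel": [0.0225,-0.0061,0],"spin": 0},{"travel": [0.0225,-0.0061,0],"spin": 0},{"travel": [0.0225,-0.0061,0],"spin": 0},{"travel": [0.0225,-0.0061,0],"spin": 0},{"travel": [0.0225,-0.0061,0],"spin": 0},{"travel": [0.0225,-0.0061,0],"spin": 0},{"travel": [0.0225,-0.0061,0],"spin": 0},{"travel": [0,0,0],"spin": 0},{"travel": [0,0,0],"spin": 0},{"travel": [0,0,0],"spin": 0}])

```text
t: 76.32
tool_pos: [449.5, 329.2, 197.2]
tool_rot: [-179.9, 0.1, 101.2]
ft_force: [1.1, 0.0, 0.4]
grip_width: 74.4
```

```bash
python3 - <<'E'
from meas import *
adv((14,22.5,-6.1,0,0))
s=cap('side','s50');t=cap('top','t50')
a=cv2.resize(t["img"][120:195,215:315],None,fx=4,fy=4,interpolation=cv2.INTER_CUBIC)
b=cv2.resize(t["img"][175:250,330:430],None,fx=4,fy=4,interpolation=cv2.INTER_CUBIC)
c=cv2.resize(s["img"][120:195,305:405],None,fx=4,fy=4,interpolation=cv2.INTER_CUBIC)
d=cv2.resize(s["img"][140:215,195:295],None,fx=4,fy=4,interpolation=cv2.INTER_CUBIC)
cv2.imwrite("pics/final.png",np.vstack([np.hstack([a,b]),np.hstack([d,c])])[:,:,::-1])
# compare with start
o=np.load("top0.npy")
def f(n,img,x0,y0,w,h,fn,z,amin=300):
    dd=dict(t);dd["img"]=img;c,H=hsvcrop(dd,x0,y0,w,h)
    for q in blobs(fn(*[H[...,i].astype(int) for i in range(3)]),x0,y0,amin=amin)[:1]: print(n,np.round(q,1),np.round(plane(t,q[0],q[1],z),1))
for nm,img in (("start",o),("end",t["img"])):
    f(nm+" bottle",img,275,128,25,28,lambda h,s,v:(v>225)&(s<40),96)
    f(nm+" tin",img,215,190,42,42,lambda h,s,v:(v>170)&(s<60),24)
    f(nm+" mallet",img,232,130,14,14,lambda h,s,v:(v>200)&(s>60)&(h>17),163)
f("ring",t["img"],355,200,35,30,lambda h,s,v:(s<50)&(v>150),74)
E
```

```text
t 76.32 cmd [449.8 329.8 236.9 101.2] meas-cmd [-0.3 -0.6 -0.9  0. ] w 74.4 F [1.1 0.  0.4]
start bottle [286.5 139.3  17.4  18.4 102.2 239. ] [612.2 -65.2  96. ]
start tin [235.7 209.9  26.3  27.   86.1 545.7] [452.8  50.4  24. ]
start mallet [239.4 138.4  10.4  10.6  93.3  82.7] [595.2  37.5 163. ]
end bottle [286.5 139.3  17.4  18.5 101.7 240. ] [612.  -65.1  96. ]
end tin [235.7 209.9  26.3  27.   86.7 545.4] [452.8  50.4  24. ]
end mallet [239.5 139.5  10.3  11.1 114.2  79.1] [592.9  37.3 163. ]
ring [ 372.   214.5   35.    41.7   90.  1041.9] [ 446.8 -264.4   74. ]
```

View pics/final.png

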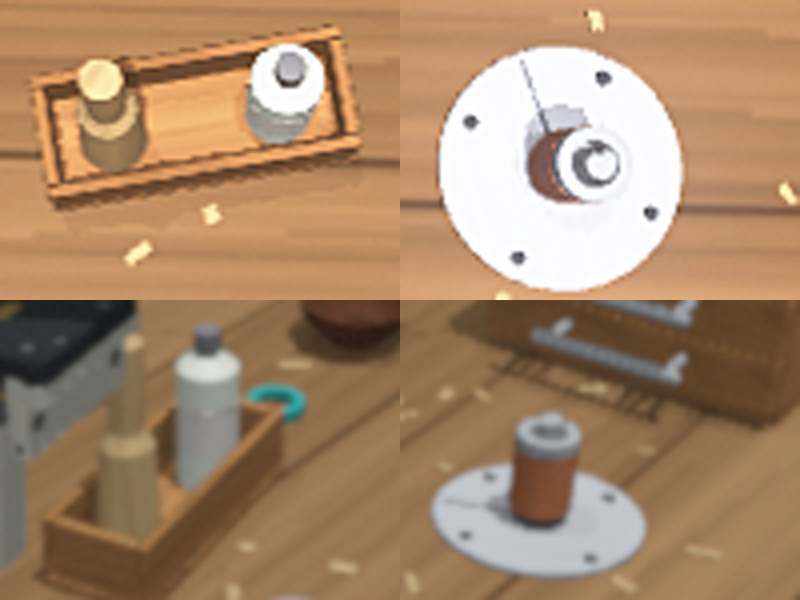

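View pics/t50.png

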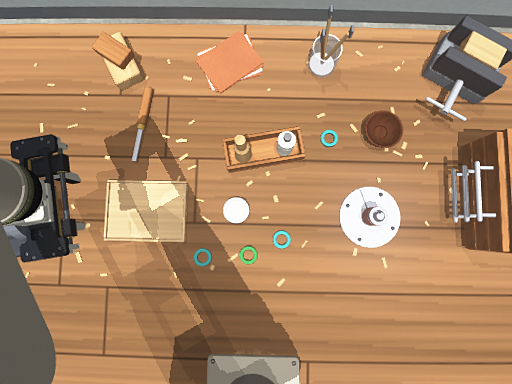

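```bash
python3 - <<'E'
from meas import *
s=cap('side');t=cap('top');o=np.load("side0.npy");ot=np.load("top0.npy")
g=lambda im,x,y,w,h,k:cv2.resize(im[y:y+h,x:x+w],None,fx=k,fy=k,interpolation=cv2.INTER_CUBIC)
r1=np.hstack([g(o,200,140,45,75,7),g(s["img"],200,140,45,75,7)])
cv2.imwrite("pics/cmp_s.png",r1[:,:,::-1])
r2=np.hstack([g(ot,222,130,40,45,9),g(t["img"],222,130,40,45,9)])
cv2.imwrite("pics/cmp_t.png",r2[:,:,::-1])
E
```

```text
(no output)
```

View pics/cmp_s.png

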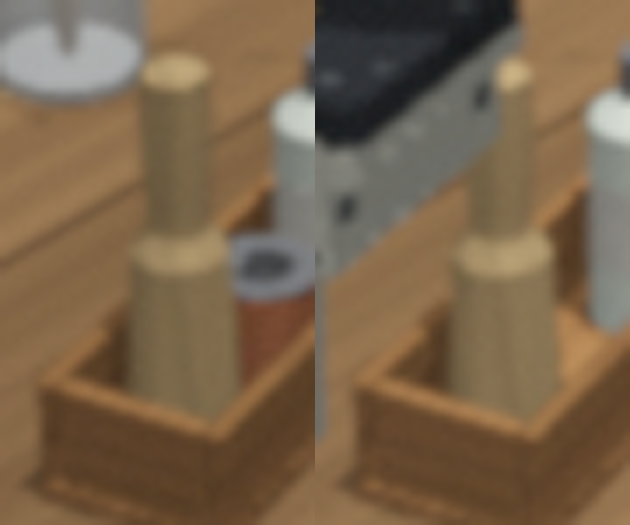

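View pics/cmp_t.png

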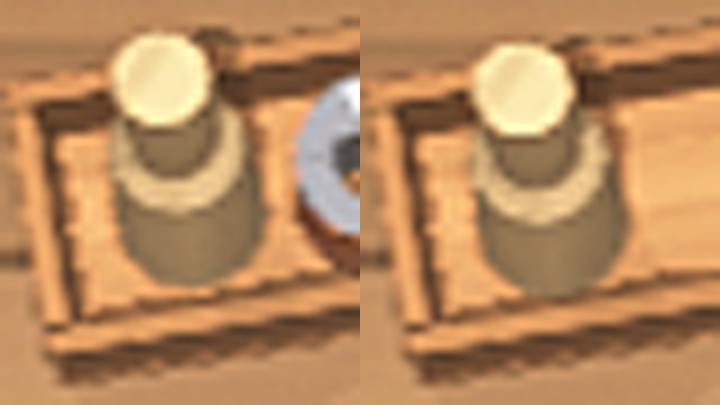

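```bash
python3 -c "
from station import job,telemetry
print(telemetry.sense()['t'],job.sign_off())"
```

```text
the job is handed in; nothing more can be done
76.5167 None
```

The job is done and handed in at 76.5 s. I parked the mallet and then the bottle on the tray. I then slid the drum home on the shaft with the flats matched and laid the steel ring on it. Last, I stood the bottle and the mallet back in the rack.

**Last checks:**
- **Drum:** it went down the shaft with no resistance and met the flange at the expected height.
- **Ring:** it sits flat on the drum, with the shaft showing through its hole in both views. My automatic measurement of its position failed because it picked up the bright disc too, so I checked it only by eye and by the contact on lowering.
- **Bottle:** within 0.2 mm of where it started, upright.
- **Mallet:** about 2.3 mm from where it started, across the rack. It is upright and clear of the wall.
- **Tin:** measured as unmoved. The gouge and the bowl look the same in the pictures; I did not measure them.

**What disagreed:** the reported tool position was 38.9 mm lower than the real fingertips. My first reach for the mallet closed too high and touched nothing. I found the offset by pressing the shut fingertips on bare bench, which reached about 50 N at the wrist. That is under the 120 N wrist limit. It is over the 40 N limit for the arm or the gripper's body, but only the fingertips touched.

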